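Dock an instrument tray and lock it with the eccentric clamp

TASK

Carry the steel instrument tray by its handle, keeping it roughly level, to the white docking bay and slide it nose first along the fence until it is fully home against the back of the bay. Then turn the clamp's sloping bar knob clockwise until its off-centre disc bears firmly on the tray's side, and let go so that the clamp stays tight. Leave the other things on the counter where they are.

Things in the scene. Friction and masses are not known exactly. Their poses are not given: they have to be found in the camera images.
- dock: White docking bay, fixed on the counter. Origin on the counter, in the middle of the bay's mouth (open towards the robot); x points into the bay, y left, z up. Roofed from x = 0 to 80 mm; roof top 67 mm, underside 62 mm high. Inner walls at y = +45.5 and -45.5 mm: 2.5 mm play each side of the tray. No floor: the tray slides on the counter.
- back_stop (a point): Middle of the bay's back stop, which the tray's nose meets: 70 mm behind the mouth, 31 mm up. Axes as the dock's. Behind it stands a fixed white box 140 mm wide, 100 mm high, at dock x = 80 to 120 mm.
- fence_end (a point): Top inner edge of the fence's straight end, at dock x = -120, y = +45.5, z = 45 mm. The fence is the bay's left wall carried forward, 8 mm thick, 45 mm high; a lead-in bent outwards goes on to x = -150 mm. On the right there is only a small flare at the mouth, and in front of it the clamp.
- tray: Open steel instrument tray, 150 mm long (x), 86 mm wide (y), walls 55 mm high, loose, about 0.25 to 0.5 kg. Origin at the centre of its underside; x points to the nose, which enters first. A cross partition carries the handle. Fully home, its nose is at the back stop, its origin at dock x = -5 mm, its x along the dock's x; tail and handle stay outside.
- handle (a point): Centre of the tray's handle: an upright grip block 16 mm thick (tray's x), 52 mm wide (y), 36 mm high (80 to 116 mm above the underside). 17 mm behind the tray's origin, 98 mm above the underside; axes as the tray's. Grip it from above across the 16 mm; the fingertips then pass above the bay's roof.
- knob (a point): Centre of the clamp's bar knob, on the clamp's axis. z is that axis, leaning 27 degrees from vertical towards dock -x; grip along it. Bar 60 mm long (this frame's x), 16 mm thick (y), 34 mm high (z, 17 mm either side). The frame turns with the knob; at joint 0 its y is the dock's y. Point at dock x = -56, y = -69, z = 91 mm.
- disc (a point): Centre of the off-centre steel disc below the knob: radius 34 mm, 24 mm thick, 14 mm off the axis towards the knob frame's -y (the lobe) and 58 mm below the knob point along the axis. A 20 mm thick hub joins disc and knob. Its edge bears on the tray's right side wall, about 39 mm up.
- cam (a joint): Turn of the clamp, rad: 0 = open, lobe away from the tray; grows clockwise, looking down onto the knob; stops at 0 and 2.2; starts at 0 to 0.25. Below 0.4 the disc is clear of the tray's way. It touches the tray at 0.7 to 1.15, moves it to the fence and from about 1.15 bears on it and hardly turns further (1.2 at most). 0.4 to 1 N m on the knob is tight enough. Friction 0.15 N m holds it where left.
- pump_bottle: White bottle, 64 mm across, 150 mm tall, loose; origin at the centre of its underside. Bystander.
- bowl: Steel bowl, 110 mm across, 45 mm tall, loose; origin at the centre of its underside. Bystander.
- tape_roll: Roll of paper tape lying flat, 90 mm across, 25 mm tall, loose; origin at the centre of its underside. Bystander.
- jar: Clear jar, 60 mm across, 85 mm tall, loose; origin at the centre of its underside. Bystander.
- beaker: Clear cup, 68 mm across, 90 mm tall, loose; origin at the centre of its underside. Bystander.
- carton: Cardboard carton, 70 x 110 x 60 mm, loose; origin at the centre of its underside. Bystander.
Mind the look-alikes: they are no part of the job. Leave any blue look-alike of the tray alone.

How it is judged:
By the outcome, as a careful person would: the job done as asked, in the order asked, and still so for the second after the job is handed in, with the robot touching nothing.
It also fails if it takes over 61 s, if anything falls off the work surface, if the arm or the gripper's body presses on something with over 40 N, if the wrist force passes 120 N, or if a joint passes its speed limit or range.

ROBOT

A 6-joint arm with a two-finger parallel gripper is mounted at the origin on the work surface. World frame = base frame: x ahead of the robot, y to its left, z up, the work surface at z = 0. Lengths are in m, angles in rad, forces in N, time in s.
With the tool pointing down it reaches from about 0.25 to 0.8 m from the base axis. Payload 3.9 kg.
Tool frame: the origin (TCP) lies midway between the tips of the shut fingers; the grasp point (between the pads) lies arm.grip_depth behind it (arm.grip_depth is the distance from the TCP to the grasp point, in m); z points along the fingers, x is the direction in which the jaws open and shut, and the axes are right-handed (so a half turn about z gives the same grasp; the last joint's range is limited). The gripper opens to 85 mm and grips with 20 to 120 N. Pads are 22 mm wide; open, the fingers measure 114 mm over their backs; the gripper's body (76 mm by 85 mm) begins 54 mm behind the grasp point. The pads swing forward as they close: fully open they stand 13 mm farther back than shut.
Start: joints at [1.191, 0.26, -0.138, 1.173, 0, 1.571], TCP at [0.195, 0.488, 0.231] pointing down, gripper open.
Joint ranges: [-2.78, 2.78], [-0.83, 1.72], [-1.28, 1.37], [-1.9, 2.12], [-1.57, 1.48], [-3.14, 3.14]. Speed limits (rad/s): [2.57, 2.57, 3.14, 3.14, 3.14, 3.14].

INTERFACE

Orientations are given as [roll, pitch, yaw] about the fixed x, y, z axes, in that order (R = Rz(yaw) Ry(pitch) Rx(roll)).
In Python, from plant import telemetry, capture, ticket, arm gives the robot as it stands.
- The arm moves only by the tool move_arm, never from a script. Its argument "commands" is a list of rows, each an object of numbers: "tx", "ty", "tz": the shift along the world's x, y, z normalised to -1 to 1, where 1 is 0.04 m; "ax", "ay", "az": the turn, a rotation vector about the world's x, y, z normalised to -1 to 1, where 1 is 6 degrees; "fingers": the closure, from -1 (fully open) to 1 (shut). A call has 1 to 12 rows; each row shifts and turns the commanded pose from where the row before left it; what a row does not reach is not made up. A row lasts 1/12 s, in which the tool goes at most 41.7 mm and 7.16 degrees, less where a joint would pass 70% of its speed; a pose out of reach is approached as far as the arm can. A call with a number of a shift or a turn outside -1 to 1 is refused whole. A call with a gripper value outside its range is refused whole. The fingers move at their own pace and stop on an object; "squeeze" is the grip in N (left out, the last holds). Time passes only in rows, so rows that do not move let the fingers close. It gives the time, the measured TCP pose, the force and the opening at its end, in the units of the state.
- telemetry.sense(): the state, without advancing time (a new reading comes with each control period).
- capture(name): name is "scene" or "side" or "wrist"; returns a dict with "color" (420x560x3 uint8, red, green, blue), "intrinsics" (3x3 intrinsics, pixels), "eye" and "rotation" of the camera in the world. Camera axes: x right, y up, looking along -z (the intrinsics and any distortion apply to the point x, -y, -z); pixel columns grow to the right and rows downward; lengths in m; the calibration is good to about 2 mm. A picture is of the moment at which its call begins. There is no depth.
- ticket.sign_off(): hands the job in, once; it reports no verdict.
The state is a dict: "time": time; "q": joint angles; "joint_vel": joint speeds; "tau": joint torques, N m; "position": TCP position; "ee_rot": TCP orientation; "force": force on the tool from outside, world axes, zero at the start; "wrist_torque": the same for the moment, N m; "finger_gap": finger opening in m.
Only numpy, scipy, OpenCV 4.12 (cv2) and the standard library are available. Lean on these libraries where they do the work, as an engineer would, in place of code of your own. Each camera call takes 0.05 s, during which the arm holds its last target.

## Working session

There is one attempt and no reset: what is moved stays moved. The work goes in short steps, Python scripts to look and compute and a tool call to move; the robot and the scene stay as the last step left them, time stands still between calls to the robot, and variables do not carry over. Pictures are saved under pics/ and viewed, and the job is handed in when it is done.

Besides the shell and the picture viewer there is one more tool, called after "Request:" as a command line: name --argument value ..., lists and objects as JSON in quotes. move_arm: Moves the arm, as the interface text tells. Scaled input: -1 to 1 covers 0.04 m each way for a shift and 6 degrees each way for a turn. Its arguments: {"type":"object","properties":{"commands":{"type":"array"},"squeeze":{"type":"number"}},"required":["commands"]}

```bash
ls; mkdir -p pics
python3 - <<'E'
from plant import telemetry, capture, ticket, arm
import cv2,pickle,numpy as np
s=telemetry.sense()
for k in s: print(k,np.round(s[k],3))
print(arm.grip_depth, [a for a in dir(arm) if a[0]!='_'])
for n in ("scene","side","wrist"):
    c=capture(n); pickle.dump(c,open(f'pics/{n}0.pkl','wb'))
    cv2.imwrite(f'pics/{n}0.png',c["color"][:,:,::-1])
    print(n,np.round(c["intrinsics"],1).tolist(),np.round(c["eye"],3),np.round(c["rotation"],3).tolist(),[k for k in c])
E
```

```text
pics
time 0.0
q [ 1.191  0.261 -0.139  1.173  0.     1.571]
joint_vel [-0.    -0.    -0.    -0.001 -0.001  0.001]
tau [-1.0000e-03 -4.0567e+01  2.5392e+01  1.9000e-02 -0.0000e+00  0.0000e+00]
position [0.194 0.487 0.23 ]
ee_rot [-3.142e+00  2.000e-03  1.191e+00]
force [-0.492  0.18   0.059]
wrist_torque [-0.026  0.019  0.011]
finger_gap 0.086
0.0187 ['MotionError', 'grip_depth']
scene [[398.9, 0.0, 272.1], [0.0, 398.9, 210.0], [0.0, 0.0, 1.0]] [ 1.047 -0.332  1.193] [0.531, 0.01, 0.882] ['color', 'intrinsics', 'eye', 'rotation']
side [[433.0, 0.0, 279.3], [0.0, 433.0, 208.4], [0.0, 0.0, 1.0]] [ 0.    -0.514  0.821] [0.816, 0.01, -0.767] ['color', 'intrinsics', 'eye', 'rotation']
wrist [[303.3, 0.0, 277.7], [0.0, 303.3, 206.6], [0.0, 0.0, 1.0]] [0.124 0.516 0.372] [-0.305, 0.002, 1.189] ['color', 'intrinsics', 'eye', 'rotation']
```

View pics/scene0.png

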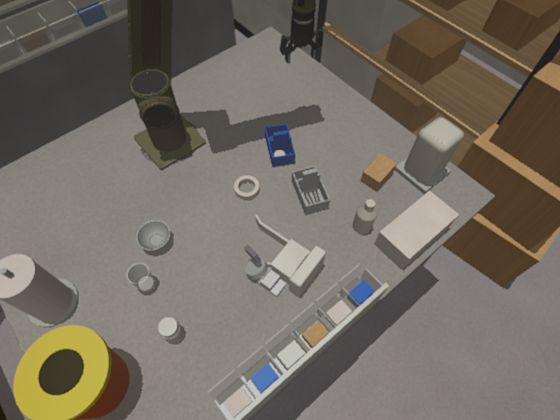

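View pics/side0.png

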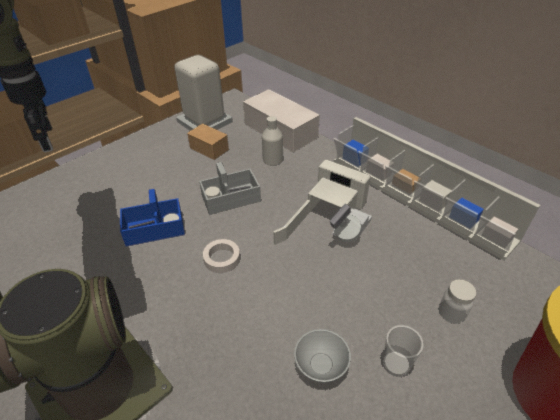

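View pics/wrist0.png

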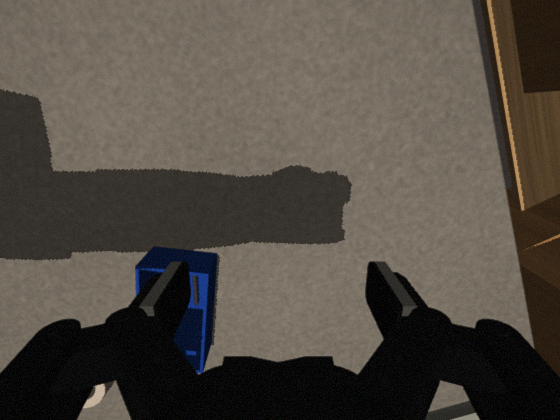

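Candidates for the tray: grey steel tray at scene (311,188) / side (230,190), and the blue look-alike at scene (280,145) / side (152,218). I choose the grey one. The dock is at scene (285,258) / side (330,195). Next, close crops to check.

```bash
cat > h.py <<'E'
import numpy as np,cv2,pickle
from scipy.spatial.transform import Rotation as Rn
from scipy.optimize import least_squares
def proj(c,P):
    P=np.atleast_2d(P); R=Rn.from_euler('xyz',c["rotation"]).as_matrix()
    q=(P-c["eye"])@R; K=np.array(c["intrinsics"])
    v=np.c_[q[:,0],-q[:,1],-q[:,2]]@K.T
    return v[:,:2]/v[:,2:]
def ray(c,uv):
    R=Rn.from_euler('xyz',c["rotation"]).as_matrix();K=np.array(c["intrinsics"])
    d=np.linalg.inv(K)@[uv[0],uv[1],1]; d=R@[d[0],-d[1],-d[2]]
    return np.array(c["eye"]),d/np.linalg.norm(d)
def onz(c,uv,z):
    o,d=ray(c,uv); return o+d*(z-o[2])/d[2]
def tri(obs):
    A=0;b=0
    for c,uv in obs:
        o,d=ray(c,uv);M=np.eye(3)-np.outer(d,d);A=A+M;b=b+M@o
    p=np.linalg.solve(A,b)
    return p,[np.linalg.norm(proj(c,p)[0]-uv) for c,uv in obs]
def crop(c,u0,v0,w,h,s,name):
    im=c["color"][v0:v0+h,u0:u0+w,::-1]
    im=cv2.resize(im,None,fx=s,fy=s,interpolation=cv2.INTER_CUBIC)
    for u in range((u0+9)//10*10,u0+w,10):
        cv2.line(im,(int((u-u0+.5)*s),0),(int((u-u0+.5)*s),6),(0,255,255),1)
        cv2.putText(im,str(u),(int((u-u0+.5)*s)-10,16),0,.35,(0,255,255),1)
    for v in range((v0+9)//10*10,v0+h,10):
        cv2.line(im,(0,int((v-v0+.5)*s)),(6,int((v-v0+.5)*s)),(0,255,255),1)
        cv2.putText(im,str(v),(8,int((v-v0+.5)*s)+4),0,.35,(0,255,255),1)
    cv2.imwrite(name,im)
def load(n): return pickle.load(open(f'pics/{n}.pkl','rb'))
E
python3 - <<'E'
from h import *
a=load('scene0');b=load('side0')
crop(a,285,155,55,65,9,'pics/s_tray.png');crop(b,190,150,80,70,9,'pics/d_tray.png')
crop(a,240,205,95,95,6,'pics/s_dock.png');crop(b,265,150,115,100,6,'pics/d_dock.png')
E
```

```text
(no output)
```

View pics/s_tray.png

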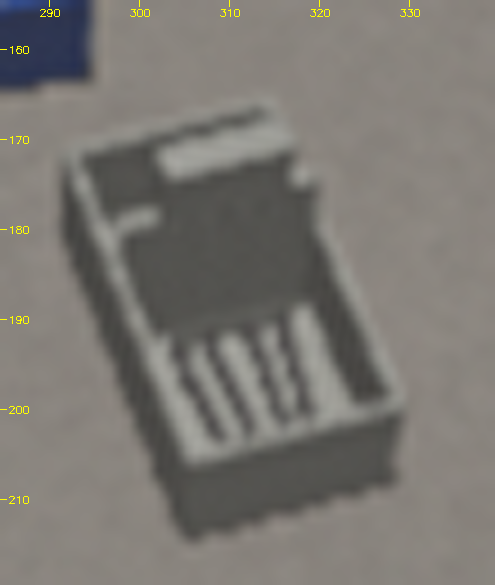

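View pics/d_tray.png

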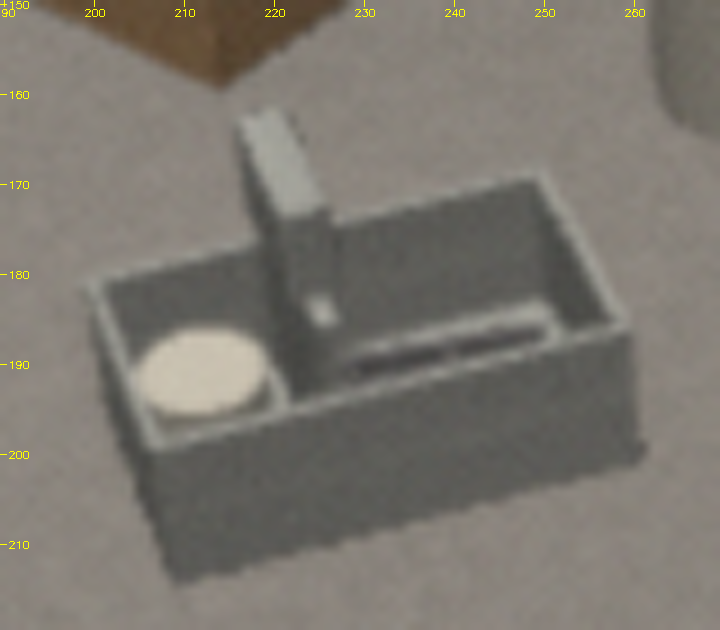

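View pics/s_dock.png

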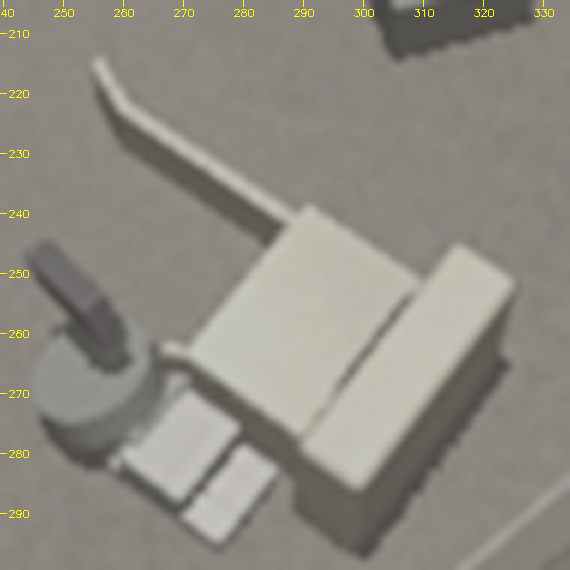

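View pics/d_dock.png

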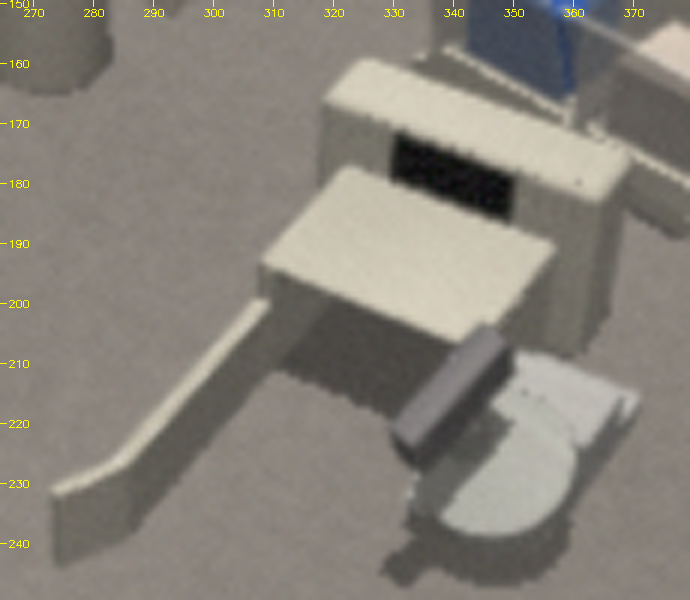

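```bash
cat > fit.py <<'E'
from h import *
a=load('scene0');b=load('side0')
def fit(obs,x0,nm):
    def T(p,P): 
        P=np.array(P);c,s=np.cos(p[2]),np.sin(p[2]);return np.c_[P[:,0]*c-P[:,1]*s+p[0],P[:,0]*s+P[:,1]*c+p[1],P[:,2]+(p[3] if len(p)>3 else 0)]
    def f(p): return np.concatenate([(proj(c,T(p,[P]))[0]-uv) for c,P,uv in obs])
    r=least_squares(f,x0,loss='soft_l1')
    print(nm,np.round(r.x,4),'deg',np.degrees(r.x[2]).round(2),'rms',np.sqrt(np.mean(r.fun**2)).round(2)); print(np.round(r.fun.reshape(-1,2),1).tolist()); return r.x
H=.055
t=[(b,(-.075,.043,H),(199.9,180.8)),(b,(.075,.043,H),(249.5,168.6)),(b,(.075,-.043,H),(259.7,185.3)),(b,(-.075,-.043,H),(206.7,199.2)),
(b,(-.075,-.043,0),(209,214.5)),(b,(.075,-.043,0),(260.8,200.6)),
(a,(-.075,.043,H),(314.5,165.6)),(a,(.075,.043,H),(329.3,198.9)),(a,(.075,-.043,H),(305.6,206)),(a,(-.075,-.043,H),(291.7,172)),
(a,(.075,-.043,0),(304.8,214.3)),(a,(.075,.043,0),(328.4,207.8))]
Z=.116
t+=[(b,(-.025,.026,Z),(216.2,162.6)),(b,(-.009,.026,Z),(220,161.4)),(b,(-.009,-.026,Z),(225.9,172.3)),(b,(-.025,-.026,Z),(221.5,173)),
(a,(-.025,-.026,Z),(301.7,172)),(a,(-.025,.026,Z),(316.2,168)),(a,(-.009,.026,Z),(317.3,170.3)),(a,(-.009,-.026,Z),(303.2,174.7))]
g=onz(b,(228,195),0.05)
tr=fit(t,[g[0],g[1],0,0],'tray')
d=[]
W=.0535;R=.067
d+=[(b,(0,W,R),(308.2,193.2)),(b,(.08,W,R),(322,177.3)),(b,(.08,-W,R),(357,190.8)),
(b,(.08,.07,.1),(318.2,165.8)),(b,(.12,.07,.1),(324.5,159.2)),(b,(.12,-.07,.1),(369.8,175.3)),(b,(.08,-.07,.1),(364.5,183.2)),
(b,(-.12,.0455,.045),(285.8,227)),(a,(-.12,.0455,.045),(259.8,223.2)),
(a,(0,W,R),(290.8,238.7)),(a,(0,-W,R),(271.2,263.7)),
(a,(.08,.07,.1),(316.2,245)),(a,(.12,.07,.1),(325.7,251.7)),(a,(.12,-.07,.1),(299.5,286.2)),(a,(.08,-.07,.1),(289.8,278.3))]
g=onz(b,(308,200),0.0)
dk=fit(d,[g[0],g[1],0,0],'dock')
np.savez('fit0.npz',tray=tr,dock=dk)
E
python3 fit.py
```

```text
tray [ 0.5308  0.2481 -0.3855 -0.0008] deg -22.09 rms 0.53
[[-1.2, -0.1], [0.2, -0.7], [0.3, 0.5], [-0.1, 0.7], [0.2, 0.3], [-0.0, 0.1], [-0.2, -0.1], [0.6, 0.8], [0.2, 0.4], [-0.4, -0.5], [0.0, 0.3], [-0.3, 0.3], [-0.9, -0.3], [1.0, -0.5], [0.7, -0.2], [-0.8, 0.5], [-0.1, -1.0], [0.0, -0.8], [0.6, 0.6], [-0.0, 0.1]]
dock [ 0.6584  0.0094  0.2265 -0.0043] deg 12.98 rms 0.6
[[-0.9, 0.1], [-0.0, -0.1], [0.2, 0.0], [-0.9, -0.1], [-0.1, -1.0], [1.1, -0.1], [-0.0, 0.2], [-0.3, 0.7], [0.2, 0.3], [0.3, -0.1], [-0.8, 0.0], [-0.2, -0.7], [1.3, -0.1], [0.4, 0.9], [-1.2, 0.8]]
```

Request:
move_arm --commands '[{"tx": 0.6,"ty": -0.43,"az": -1,"fingers": -1},{"tx": 0.6,"ty": -0.43,"az": -1,"fingers": -1},{"tx": 0.6,"ty": -0.43,"az": -1,"fingers": -1},{"tx": 0.6,"ty": -0.43,"az": -1,"fingers": -1},{"tx": 0.6,"ty": -0.43,"az": -1,"fingers": -1},{"tx": 0.6,"ty": -0.43,"az": -1,"fingers": -1},{"tx": 0.6,"ty": -0.43,"az": -1,"fingers": -1},{"tx": 0.6,"ty": -0.43,"az": -1,"fingers": -1},{"tx": 0.6,"ty": -0.43,"az": -1,"fingers": -1},{"tx": 0.6,"ty": -0.43,"az": -1,"fingers": -1},{"tx": 0.6,"ty": -0.43,"az": -1,"fingers": -1},{"tx": 0.6,"ty": -0.43,"az": -1,"fingers": -1}]'

```text
validation failed for argument at $.co...
```

Request:
move_arm --commands '[{"tx": 0.6,"ty": -0.43,"tz": 0.0,"ax": 0.0,"ay": 0.0,"az": -1.0,"fingers": -1.0},{"tx": 0.6,"ty": -0.43,"tz": 0.0,"ax": 0.0,"ay": 0.0,"az": -1.0,"fingers": -1.0}]'

```text
time: 0.32
position: [0.2423, 0.4533, 0.2308]
ee_rot: [-3.142, 0.001, 0.98]
force: [-0.3, 0.3, -0.2]
finger_gap: 0.0853
```

Request:
move_arm --commands '[{"tx": 0.57,"ty": -0.414,"tz": 0,"ax": 0,"ay": 0,"az": -1,"fingers": -1},{"tx": 0.57,"ty": -0.414,"tz": 0,"ax": 0,"ay": 0,"az": -1,"fingers": -1},{"tx": 0.57,"ty": -0.414,"tz": 0,"ax": 0,"ay": 0,"az": -1,"fingers": -1},{"tx": 0.57,"ty": -0.414,"tz": 0,"ax": 0,"ay": 0,"az": -1,"fingers": -1},{"tx": 0.57,"ty": -0.414,"tz": 0,"ax": 0,"ay": 0,"az": -1,"fingers": -1},{"tx": 0.57,"ty": -0.414,"tz": 0,"ax": 0,"ay": 0,"az": -1,"fingers": -1},{"tx": 0.57,"ty": -0.414,"tz": 0,"ax": 0,"ay": 0,"az": -1,"fingers": -1},{"tx": 0.57,"ty": -0.414,"tz": 0,"ax": 0,"ay": 0,"az": -1,"fingers": -1},{"tx": 0.57,"ty": -0.414,"tz": 0,"ax": 0,"ay": 0,"az": -1,"fingers": -1},{"tx": 0.57,"ty": -0.414,"tz": 0,"ax": 0,"ay": 0,"az": -1,"fingers": -1},{"tx": 0.57,"ty": -0.414,"tz": 0,"ax": 0,"ay": 0,"az": -1,"fingers": -1},{"tx": 0.57,"ty": -0.414,"tz": 0,"ax": 0,"ay": 0,"az": -1,"fingers": -1}]'

```text
time: 1.32
position: [0.517, 0.2533, 0.2309]
ee_rot: [3.141, 0.001, -0.28]
force: [0.6, 0.6, -0.2]
finger_gap: 0.0853
```

```bash
cat >> h.py <<'E'
def snap(n,tag):
    from plant import capture
    c=capture(n);pickle.dump(c,open(f'pics/{n}{tag}.pkl','wb'));cv2.imwrite(f'pics/{n}{tag}.png',c["color"][:,:,::-1]);return c
E
python3 - <<'E'
from h import *
from plant import telemetry
s=telemetry.sense();print(np.round(s["position"],4),np.degrees(s["ee_rot"]).round(2),np.round(s["q"],2))
snap("wrist","1")
E
```

```text
[0.517  0.2533 0.2309] [ 1.7997e+02  4.0000e-02 -1.6070e+01] [ 0.46  0.35 -0.01  1.21  0.    2.31]
```

View pics/wrist1.png

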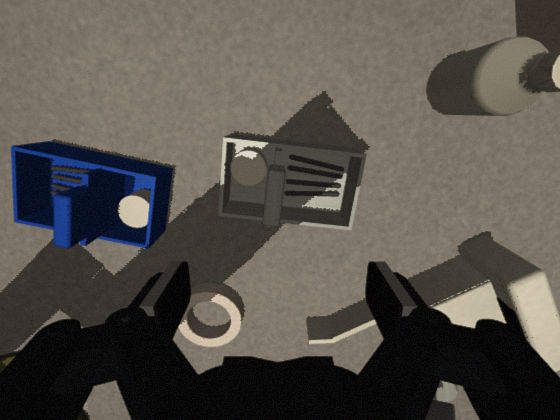

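Run:
```python
from h import *
c=load('wrist1')
crop(c,212,125,160,110,5,'pics/w1.png')
f=np.load('fit0.npz')
def T(p,P): 
    P=np.array(P);q,s=np.cos(p[2]),np.sin(p[2]);return np.c_[P[:,0]*q-P[:,1]*s+p[0],P[:,0]*s+P[:,1]*q+p[1],P[:,2]]
print(proj(c,T(f['tray'],[(x,y,.055) for x,y in((-.075,.043),(.075,.043),(.075,-.043),(-.075,-.043))])).round(1))
print(proj(c,T(f['tray'],[(x,y,.116) for x,y in((-.025,.026),(-.009,.026),(-.009,-.026),(-.025,-.026))])).round(1))
```

```text
[[223.2 139.7]
 [367.4 154.9]
 [352.7 231.3]
 [219.4 218.3]]
[[268.4 172.5]
 [287.  174.4]
 [280.6 230.5]
 [263.  228.8]]
```

View pics/w1.png

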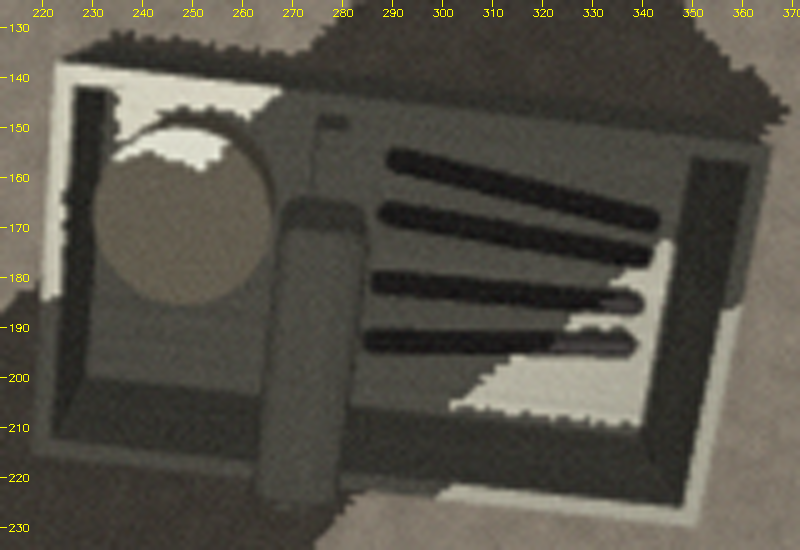

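```bash
cat >> fit.py <<'E'
c=load('wrist1')
t2=[(c,(-.075,.043,H),(222.5,136.7)),(c,(.075,.043,H),(365.5,153.2)),(c,(.075,-.043,H),(350.2,229)),(c,(-.075,-.043,H),(218.5,216)),
(c,(-.025,.026,Z),(267.5,170.5)),(c,(-.009,.026,Z),(285,172)),(c,(-.009,-.026,Z),(279.2,226)),(c,(-.025,-.026,Z),(263,224.5))]
p1=fit(t2,tr,'tray wrist');p=fit(t+t2,tr,'tray all')
np.savez('fit0.npz',tray=p,dock=dk)
for p in (p1,p):
  print('handle',p[0]-.017*np.cos(p[2]),p[1]-.017*np.sin(p[2]))
E
python3 fit.py | grep -v '\[\['
```

```text
tray [ 0.5308  0.2481 -0.3855 -0.0008] deg -22.09 rms 0.53
dock [ 0.6584  0.0094  0.2265 -0.0043] deg 12.98 rms 0.6
tray wrist [ 0.5301  0.25   -0.3904 -0.0047] deg -22.37 rms 0.62
tray all [ 0.5303  0.2502 -0.389  -0.003 ] deg -22.29 rms 0.66
handle 0.5143311230478667 0.2564305145292979
handle 0.5145892500877085 0.2566054946902509
```

Request:
move_arm --commands '[{"tx": -0.06,"ty": 0.08,"tz": -0.3,"ax": 0,"ay": 0,"az": -1,"fingers": -1},{"tx": 0,"ty": 0,"tz": -0.6,"ax": 0,"ay": 0,"az": 0,"fingers": -1},{"tx": 0,"ty": 0,"tz": -0.6,"ax": 0,"ay": 0,"az": 0,"fingers": -1},{"tx": 0,"ty": 0,"tz": -0.6,"ax": 0,"ay": 0,"az": 0,"fingers": -1},{"tx": 0,"ty": 0,"tz": -0.6,"ax": 0,"ay": 0,"az": 0,"fingers": -1},{"tx": 0,"ty": 0,"tz": -0.6,"ax": 0,"ay": 0,"az": 0,"fingers": -1},{"tx": 0,"ty": 0,"tz": -0.36,"ax": 0,"ay": 0,"az": 0,"fingers": -1},{"tx": 0,"ty": 0,"tz": 0,"ax": 0,"ay": 0,"az": 0,"fingers": -1}]'

```text
time: 2.03
position: [0.5107, 0.2563, 0.0811]
ee_rot: [3.136, 0.005, -0.379]
force: [-0.6, -0.1, -0.9]
finger_gap: 0.0852
```

Run:
```python
from h import *
from plant import telemetry
s=telemetry.sense();print(np.round(s["position"],4),np.degrees(s["ee_rot"]).round(2))
snap("wrist","2");crop(snap("side","2"),170,110,120,110,6,'pics/d2.png')
```

```text
[0.5107 0.2563 0.0811] [179.67   0.3  -21.73]
```

View pics/wrist2.png

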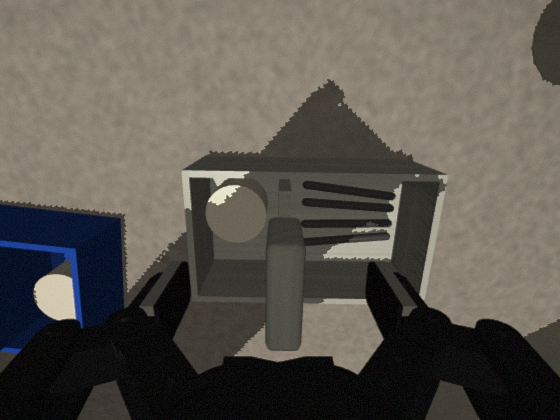

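View pics/d2.png

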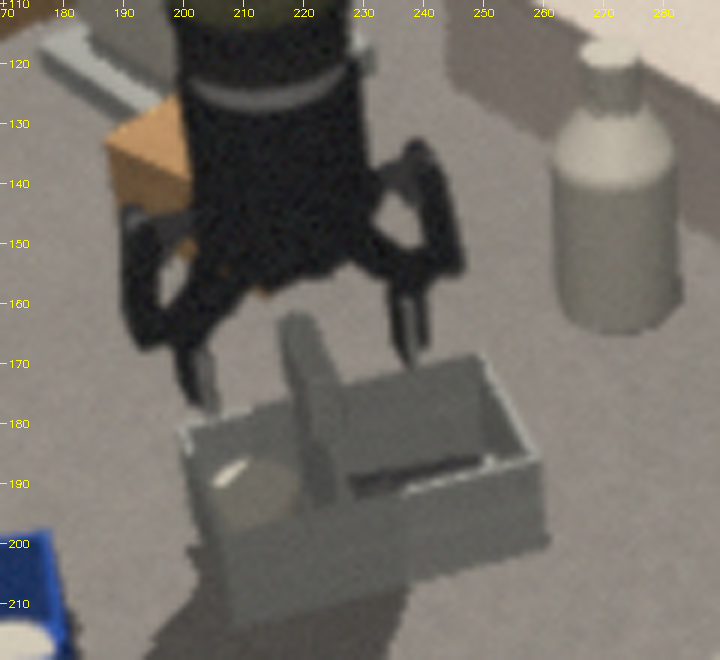

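Request:
move_arm --commands '[{"tx": 0.09,"ty": -0.01,"tz": 0.03,"ax": 0,"ay": 0,"az": -0.08,"fingers": -1},{"tx": 0,"ty": 0,"tz": 0,"ax": 0,"ay": 0,"az": 0,"fingers": 1},{"tx": 0,"ty": 0,"tz": 0,"ax": 0,"ay": 0,"az": 0,"fingers": 1},{"tx": 0,"ty": 0,"tz": 0,"ax": 0,"ay": 0,"az": 0,"fingers": 1},{"tx": 0,"ty": 0,"tz": 0,"ax": 0,"ay": 0,"az": 0,"fingers": 1},{"tx": 0,"ty": 0,"tz": 0,"ax": 0,"ay": 0,"az": 0,"fingers": 1},{"tx": 0,"ty": 0,"tz": 0,"ax": 0,"ay": 0,"az": 0,"fingers": 1},{"tx": 0,"ty": 0,"tz": 0,"ax": 0,"ay": 0,"az": 0,"fingers": 1},{"tx": 0,"ty": 0,"tz": 0,"ax": 0,"ay": 0,"az": 0,"fingers": 1},{"tx": 0,"ty": 0,"tz": 0,"ax": 0,"ay": 0,"az": 0,"fingers": 1},{"tx": 0,"ty": 0,"tz": 0,"ax": 0,"ay": 0,"az": 0,"fingers": 1},{"tx": 0,"ty": 0,"tz": 0,"ax": 0,"ay": 0,"az": 0,"fingers": 1}]' --squeeze 80

```text
time: 3.13
position: [0.5173, 0.2574, 0.0866]
ee_rot: [-3.141, 0.0, -0.388]
force: [-1.9, 0.4, 4.8]
finger_gap: 0.0144
```

Request:
move_arm --commands '[{"tx": 0,"ty": 0,"tz": 0.2,"ax": 0,"ay": 0,"az": 0,"fingers": 1},{"tx": 0,"ty": 0,"tz": 0.4,"ax": 0,"ay": 0,"az": 0,"fingers": 1},{"tx": 0,"ty": 0,"tz": 0.4,"ax": 0,"ay": 0,"az": 0,"fingers": 1},{"tx": 0,"ty": 0,"tz": 0.4,"ax": 0,"ay": 0,"az": 0,"fingers": 1},{"tx": 0,"ty": 0,"tz": 0.3,"ax": 0,"ay": 0,"az": 0,"fingers": 1},{"tx": 0,"ty": 0,"tz": 0.3,"ax": 0,"ay": 0,"az": 0,"fingers": 1},{"tx": 0,"ty": 0,"tz": 0,"ax": 0,"ay": 0,"az": 0,"fingers": 1}]'

```text
time: 3.72
position: [0.5188, 0.2577, 0.1682]
ee_rot: [-3.139, -0.003, -0.388]
force: [1.0, 0.3, -2.2]
finger_gap: 0.015
```

Run:
```python
from h import *
from plant import telemetry
s=telemetry.sense();print(np.round(s["position"],4),np.degrees(s["ee_rot"]).round(2),s["finger_gap"],np.round(s["wrist_torque"],2),np.round(s["force"],2))
crop(snap("side","3"),170,90,120,110,6,'pics/d3.png')
```

```text
[0.5188 0.2577 0.1682] [-1.7986e+02 -1.5000e-01 -2.2250e+01] 0.015025888081653477 [ 0.02  0.01 -0.05] [ 1.04  0.35 -2.22]
```

View pics/d3.png

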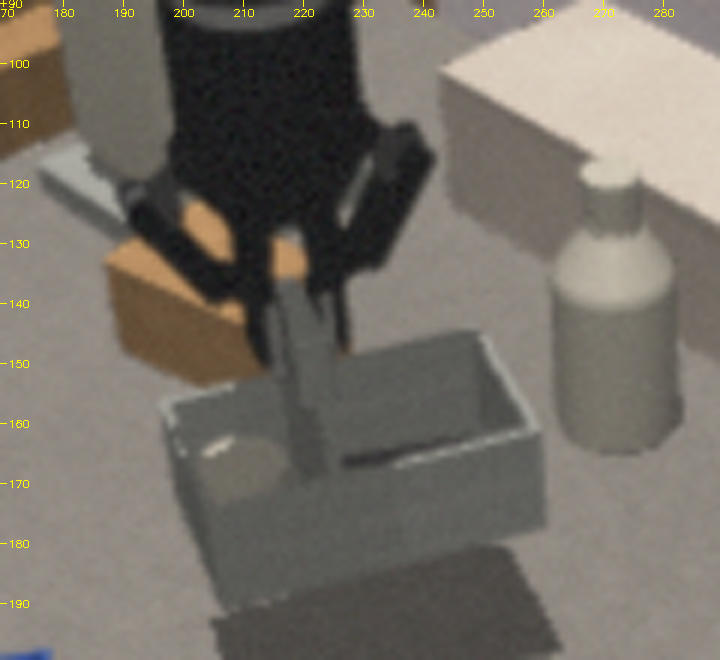

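Request:
move_arm --commands '[{"tx": -0.05,"ty": -0.25,"tz": 0,"ax": 0,"ay": 0,"az": 0.2,"fingers": 1},{"tx": -0.1,"ty": -0.5,"tz": 0,"ax": 0,"ay": 0,"az": 0.4,"fingers": 1},{"tx": -0.12,"ty": -0.75,"tz": 0,"ax": 0,"ay": 0,"az": 0.6,"fingers": 1},{"tx": -0.12,"ty": -0.75,"tz": 0,"ax": 0,"ay": 0,"az": 0.6,"fingers": 1},{"tx": -0.12,"ty": -0.75,"tz": 0,"ax": 0,"ay": 0,"az": 0.6,"fingers": 1},{"tx": -0.12,"ty": -0.75,"tz": 0,"ax": 0,"ay": 0,"az": 0.6,"fingers": 1},{"tx": -0.12,"ty": -0.75,"tz": 0,"ax": 0,"ay": 0,"az": 0.6,"fingers": 1},{"tx": -0.12,"ty": -0.75,"tz": 0,"ax": 0,"ay": 0,"az": 0.6,"fingers": 1},{"tx": -0.12,"ty": -0.75,"tz": 0,"ax": 0,"ay": 0,"az": 0.6,"fingers": 1},{"tx": -0.12,"ty": -0.75,"tz": 0,"ax": 0,"ay": 0,"az": 0.6,"fingers": 1},{"tx": -0.1,"ty": -0.45,"tz": 0,"ax": 0,"ay": 0,"az": 0.4,"fingers": 1},{"tx": -0.05,"ty": -0.2,"tz": 0,"ax": 0,"ay": 0,"az": 0.1,"fingers": 1}]'

```text
time: 4.77
position: [0.4652, -0.0413, 0.1648]
ee_rot: [3.141, 0.003, 0.228]
force: [0.2, 0.9, -3.4]
finger_gap: 0.0151
```

Request:
move_arm --commands '[{"tx": 0,"ty": 0,"tz": 0,"ax": 0,"ay": 0,"az": 0,"fingers": 1},{"tx": 0,"ty": 0,"tz": 0,"ax": 0,"ay": 0,"az": 0,"fingers": 1},{"tx": 0,"ty": 0,"tz": 0,"ax": 0,"ay": 0,"az": 0,"fingers": 1}]'

```text
time: 5.02
position: [0.4668, -0.0382, 0.1655]
ee_rot: [-3.141, 0.001, 0.23]
force: [-0.1, -0.4, -3.4]
finger_gap: 0.015
```

Run:
```python
from h import *
from plant import telemetry
s=telemetry.sense();print(np.round(s["position"],4),np.degrees(s["ee_rot"]).round(2),s["finger_gap"],np.round(s["wrist_torque"],2),np.round(s["force"],2))
snap("wrist","4");snap("side","4");snap("scene","4")
crop(load('side4'),250,130,130,130,6,'pics/d4.png')
crop(load('scene4'),220,170,120,120,6,'pics/s4.png')
```

```text
[ 0.4668 -0.0382  0.1655] [-1.7996e+02  5.0000e-02  1.3170e+01] 0.015009290989253497 [ 0.04  0.02 -0.03] [-0.09 -0.41 -3.37]
```

View pics/wrist4.png

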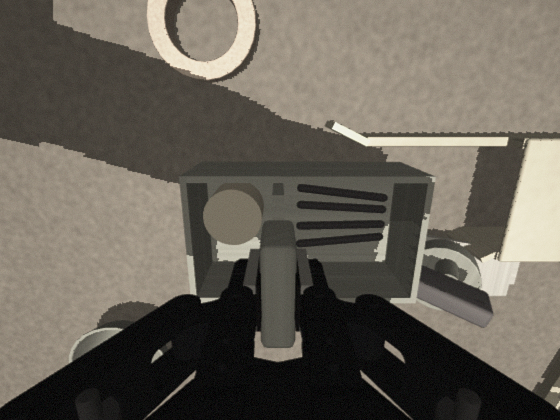

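View pics/d4.png

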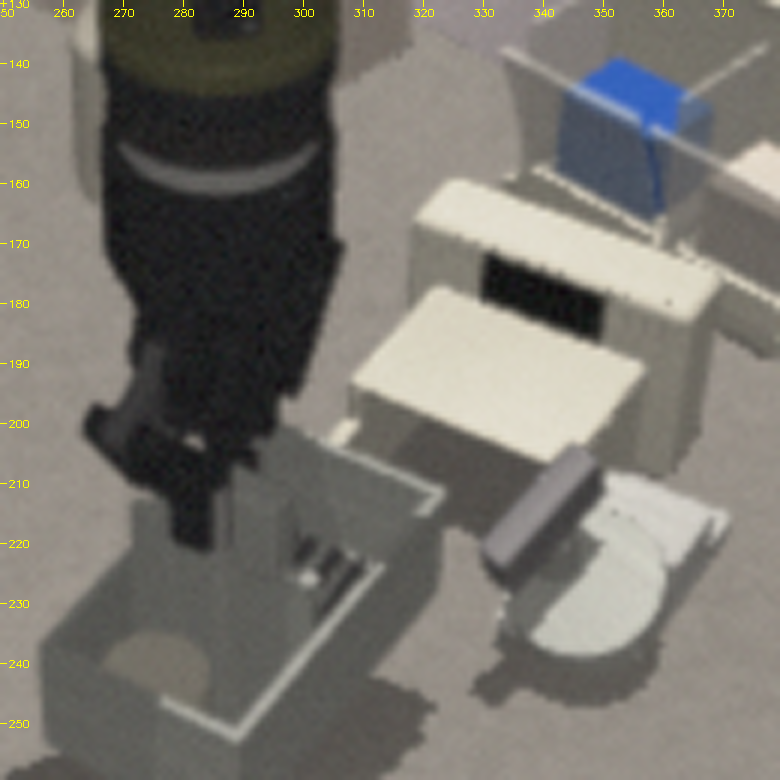

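View pics/s4.png

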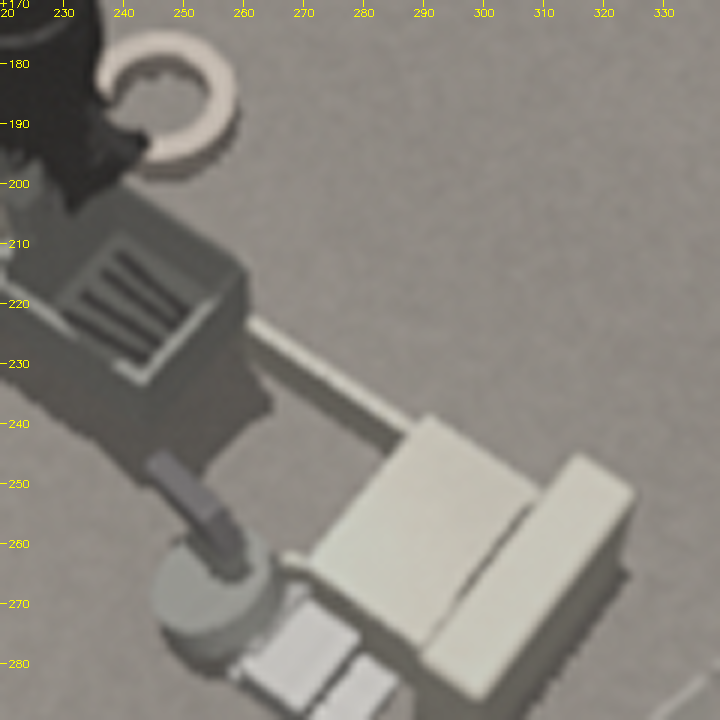

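Run:
```python
from h import *
c=load('wrist4')
crop(c,320,110,110,80,7,'pics/w4a.png');crop(c,430,110,130,160,5,'pics/w4b.png')
```

```text
(no output)
```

View pics/w4a.png

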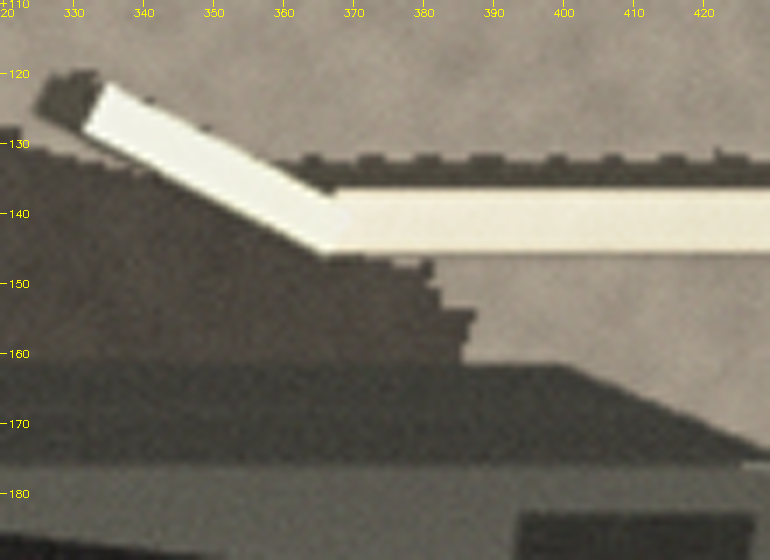

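View pics/w4b.png

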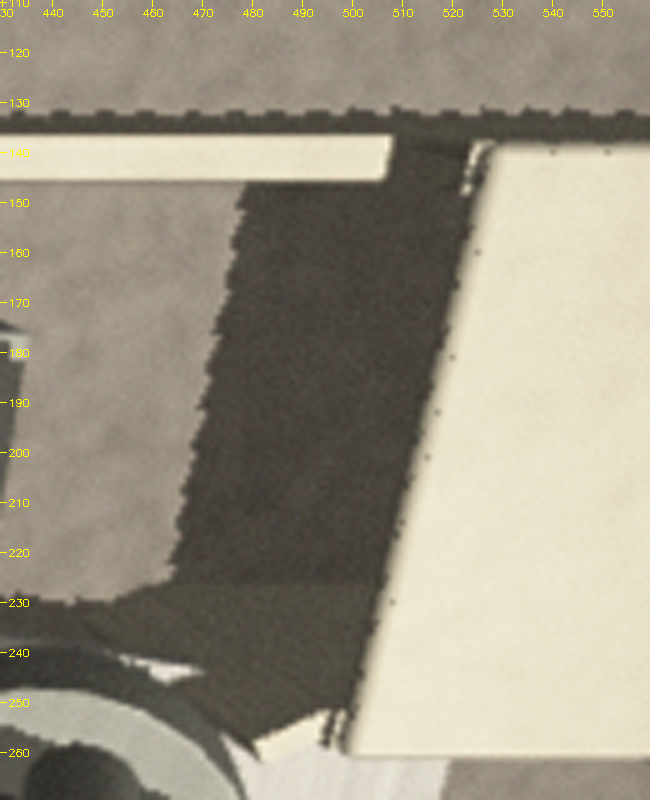

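Run:
```python
from h import *
c=load('wrist4');f=np.load('fit0.npz');d=f['dock']
def loc(P):
    q,s=np.cos(d[2]),np.sin(d[2]);x,y=P[0]-d[0],P[1]-d[1];return np.round([1e3*(q*x+s*y),1e3*(-s*x+q*y)],1)
for n,uv,z in [('fence_end -120,45.5',(365.8,145.8),.045),('fence near',(506,145.6),.045),('roof ML 0,53.5',(527,139),.067),('roof MR 0,-53.5',(499.5,260.8),.067),
 ('tray noseL rim',(434.5,176),.055+.079),('tray tailL rim',(181,177),.134),('tray nose bot L',(399.5,161.5),.079),('fenceout',(506,136.5),.045)]:
    P=onz(c,uv,z);print(n,np.round(P,4),loc(P))
print('tcp',loc([.4668,-.0382]))
```

```text
fence_end -120,45.5 [0.5294 0.0266 0.045 ] [-121.8   45.7]
fence near [0.6455 0.0537 0.045 ] [-2.6 46.1]
roof ML 0,53.5 [0.6427 0.0607 0.067 ] [-3.7 53.5]
roof MR 0,-53.5 [ 0.668 -0.041  0.067] [ -1.9 -51.2]
tray noseL rim [0.5466 0.0227 0.134 ] [-105.9   38.1]
tray tailL rim [ 0.4037 -0.0111  0.134 ] [-252.8   37.2]
tray nose bot L [0.5474 0.0226 0.079 ] [-105.1   37.8]
fenceout [0.6421 0.0607 0.045 ] [-4.3 53.7]
tcp [-197.3   -3.3]
```

Run:
```python
from h import *
c=load('wrist4')
crop(c,170,155,130,150,5,'pics/w4c.png');crop(c,380,155,70,150,5,'pics/w4d.png')
```

```text
(no output)
```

View pics/w4d.png

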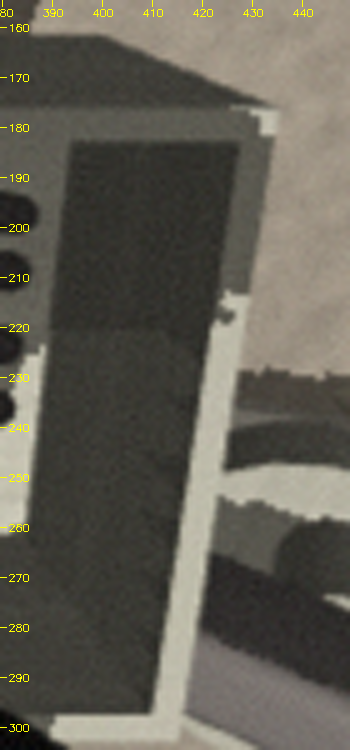

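Request:
move_arm --commands '[{"tx": -0.02,"ty": 0.05,"tz": -0.2,"ax": 0,"ay": 0,"az": 0,"fingers": 1},{"tx": 0,"ty": 0.04,"tz": -0.4,"ax": 0,"ay": 0,"az": 0,"fingers": 1},{"tx": 0,"ty": 0,"tz": -0.4,"ax": 0,"ay": 0,"az": 0,"fingers": 1},{"tx": 0,"ty": 0,"tz": -0.4,"ax": 0,"ay": 0,"az": 0,"fingers": 1},{"tx": 0,"ty": 0,"tz": -0.3,"ax": 0,"ay": 0,"az": 0,"fingers": 1},{"tx": 0,"ty": 0,"tz": -0.15,"ax": 0,"ay": 0,"az": 0,"fingers": 1},{"tx": 0,"ty": 0,"tz": -0.08,"ax": 0,"ay": 0,"az": 0,"fingers": 1},{"tx": 0,"ty": 0,"tz": 0,"ax": 0,"ay": 0,"az": 0,"fingers": 1},{"tx": 0,"ty": 0,"tz": 0,"ax": 0,"ay": 0,"az": 0,"fingers": 1}]'

```text
time: 5.92
position: [0.4667, -0.035, 0.0892]
ee_rot: [3.141, -0.001, 0.23]
force: [-0.0, -0.4, -2.6]
finger_gap: 0.0148
```

Run:
```python
from h import *
from plant import telemetry
s=telemetry.sense();print(np.round(s["position"],4),np.degrees(s["ee_rot"]).round(2),s["finger_gap"],np.round(s["wrist_torque"],2),np.round(s["force"],2))
snap("wrist","5")
```

```text
[ 0.4667 -0.035   0.0892] [ 1.7999e+02 -4.0000e-02  1.3180e+01] 0.014784693170790474 [-0.02 -0.02  0.03] [-0.   -0.36 -2.56]
```

View pics/wrist5.png

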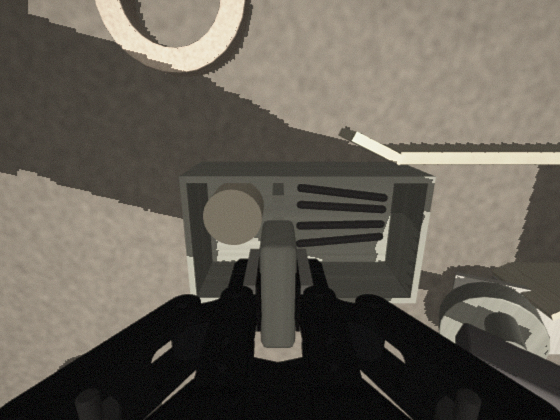

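Request:
move_arm --commands '[{"tx": 0.1,"ty": 0.03,"tz": -0.03,"ax": 0,"ay": 0,"az": 0,"fingers": 1},{"tx": 0.2,"ty": 0.05,"tz": -0.02,"ax": 0,"ay": 0,"az": 0,"fingers": 1},{"tx": 0.24,"ty": 0.06,"tz": 0,"ax": 0,"ay": 0,"az": 0,"fingers": 1},{"tx": 0.24,"ty": 0.06,"tz": 0,"ax": 0,"ay": 0,"az": 0,"fingers": 1},{"tx": 0.24,"ty": 0.06,"tz": 0,"ax": 0,"ay": 0,"az": 0,"fingers": 1},{"tx": 0.24,"ty": 0.06,"tz": 0,"ax": 0,"ay": 0,"az": 0,"fingers": 1},{"tx": 0.24,"ty": 0.06,"tz": 0,"ax": 0,"ay": 0,"az": 0,"fingers": 1},{"tx": 0.24,"ty": 0.06,"tz": 0,"ax": 0,"ay": 0,"az": 0,"fingers": 1},{"tx": 0.15,"ty": 0.03,"tz": 0,"ax": 0,"ay": 0,"az": 0,"fingers": 1},{"tx": 0,"ty": 0,"tz": 0,"ax": 0,"ay": 0,"az": 0,"fingers": 1},{"tx": 0,"ty": 0,"tz": 0,"ax": 0,"ay": 0,"az": 0,"fingers": 1}]'

```text
time: 6.88
position: [0.5419, -0.0162, 0.0867]
ee_rot: [-3.141, 0.001, 0.23]
force: [0.2, 1.3, -3.0]
finger_gap: 0.0148
```

Run:
```python
from h import *
from plant import telemetry
s=telemetry.sense();print(np.round(s["position"],4),np.degrees(s["ee_rot"]).round(2),s["finger_gap"],np.round(s["wrist_torque"],2),np.round(s["force"],2))
c=snap("wrist","6");crop(c,400,130,120,130,6,'pics/w6a.png')
```

```text
[ 0.5419 -0.0162  0.0867] [-1.7999e+02  4.0000e-02  1.3170e+01] 0.014798271856719166 [0.03 0.07 0.  ] [ 0.24  1.3  -3.02]
```

View pics/wrist6.png

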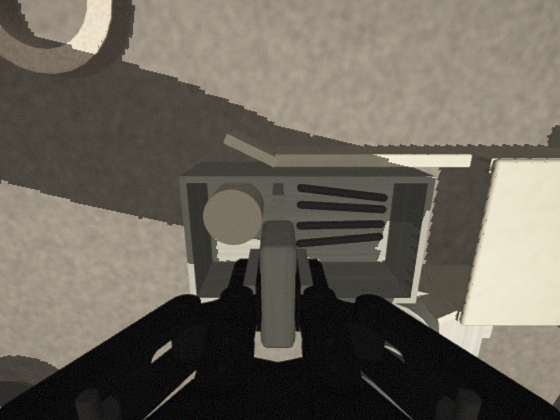

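View pics/w6a.png

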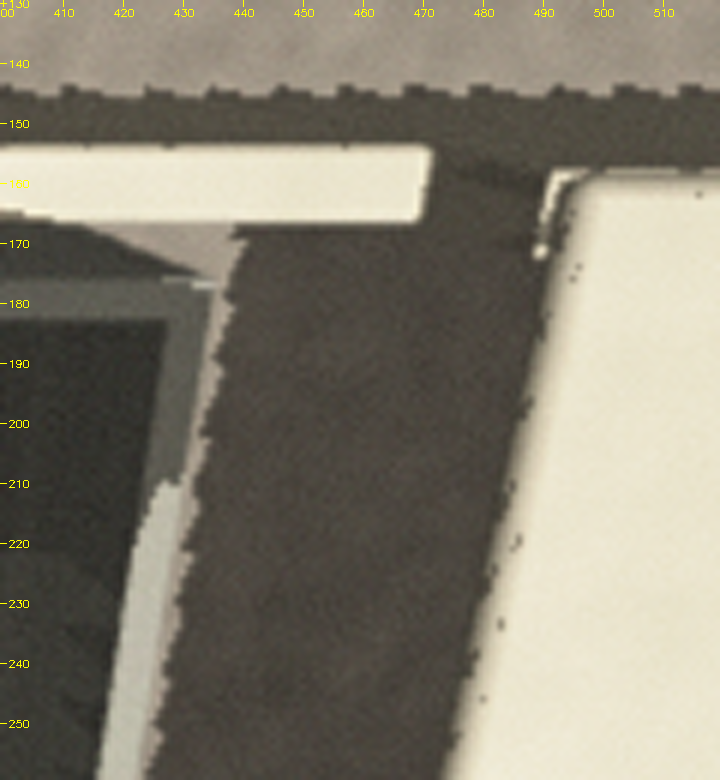

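```bash
cat > gap.py <<'E'
from h import *
def loc(P,yaw=.2285):
    d=np.load('fit0.npz')['dock'];q,s=np.cos(yaw),np.sin(yaw);x,y=P[0]-d[0],P[1]-d[1];return np.round([1e3*(q*x+s*y),1e3*(-s*x+q*y)],1)
E
python3 - <<'E'
from gap import *
c=load('wrist6')
for n,uv,z in [('fence',(469,166.5),.045),('tray noseL',(434.8,176),.055),('tray tail L',(181,177),.055),('roofML',(493,158.5),.067),('noseR',(415,303),.055)]:
    print(n,loc(onz(c,uv,z)))
print(loc([.5419,-.0162]))
E
```

```text
fence [-2.3 46.4]
tray noseL [-27.4  42.6]
tray tail L [-174.6   42. ]
roofML [-4.4 54.5]
noseR [-27.3 -43.2]
[-119.2    1.5]
```

Request:
move_arm --commands '[{"tx": 0.19,"ty": 0.065,"tz": 0,"ax": 0,"ay": 0,"az": 0,"fingers": 1},{"tx": 0.19,"ty": 0.06,"tz": 0,"ax": 0,"ay": 0,"az": 0,"fingers": 1},{"tx": 0.195,"ty": 0.045,"tz": 0,"ax": 0,"ay": 0,"az": 0,"fingers": 1},{"tx": 0.195,"ty": 0.045,"tz": 0,"ax": 0,"ay": 0,"az": 0,"fingers": 1},{"tx": 0.195,"ty": 0.045,"tz": 0,"ax": 0,"ay": 0,"az": 0,"fingers": 1},{"tx": 0,"ty": 0,"tz": 0,"ax": 0,"ay": 0,"az": 0,"fingers": 1}]'

```text
time: 7.43
position: [0.583, -0.0055, 0.087]
ee_rot: [3.141, -0.003, 0.23]
force: [1.8, -0.4, -1.6]
finger_gap: 0.0143
```

Free so far (nose about 13 mm inside). Continue.

Request:
move_arm --commands '[{"tx": 0.195,"ty": 0.045,"tz": 0,"ax": 0,"ay": 0,"az": 0,"fingers": 1},{"tx": 0.195,"ty": 0.045,"tz": 0,"ax": 0,"ay": 0,"az": 0,"fingers": 1},{"tx": 0.195,"ty": 0.045,"tz": 0,"ax": 0,"ay": 0,"az": 0,"fingers": 1},{"tx": 0.195,"ty": 0.045,"tz": 0,"ax": 0,"ay": 0,"az": 0,"fingers": 1},{"tx": 0.1,"ty": 0.023,"tz": 0,"ax": 0,"ay": 0,"az": 0,"fingers": 1},{"tx": 0,"ty": 0,"tz": 0,"ax": 0,"ay": 0,"az": 0,"fingers": 1}]'

```text
time: 7.93
position: [0.6173, 0.0025, 0.0868]
ee_rot: [3.141, -0.001, 0.23]
force: [-0.1, -0.7, -1.6]
finger_gap: 0.0145
```

Run:
```python
from h import *
from plant import telemetry
s=telemetry.sense();print(np.round(s["position"],4),np.degrees(s["ee_rot"]).round(2),s["finger_gap"],np.round(s["wrist_torque"],2),np.round(s["force"],2))
c=snap("wrist","7")
```

```text
[0.6173 0.0025 0.0868] [ 1.7999e+02 -8.0000e-02  1.3180e+01] 0.014478710450056656 [-0.04  0.03  0.01] [-0.14 -0.71 -1.58]
```

View pics/wrist7.png

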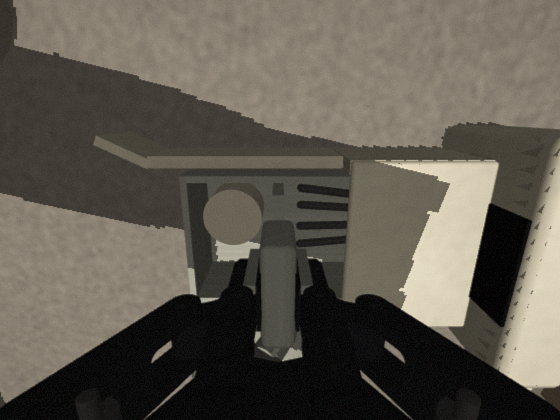

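Request:
move_arm --commands '[{"tx": 0.1,"ty": 0.023,"tz": 0,"ax": 0,"ay": 0,"az": 0,"fingers": 1},{"tx": 0.1,"ty": 0.023,"tz": 0,"ax": 0,"ay": 0,"az": 0,"fingers": 1},{"tx": 0.1,"ty": 0.023,"tz": 0,"ax": 0,"ay": 0,"az": 0,"fingers": 1},{"tx": 0.05,"ty": 0.012,"tz": 0,"ax": 0,"ay": 0,"az": 0,"fingers": 1},{"tx": 0,"ty": 0,"tz": 0,"ax": 0,"ay": 0,"az": 0,"fingers": 1}]'

```text
time: 8.4
position: [0.6305, 0.0056, 0.0869]
ee_rot: [3.141, -0.001, 0.23]
force: [-0.1, -0.6, -3.1]
finger_gap: 0.0148
```

Request:
move_arm --commands '[{"tx": 0.05,"ty": 0.012,"tz": 0,"ax": 0,"ay": 0,"az": 0,"fingers": 1},{"tx": 0.05,"ty": 0.012,"tz": 0,"ax": 0,"ay": 0,"az": 0,"fingers": 1},{"tx": 0,"ty": 0,"tz": 0,"ax": 0,"ay": 0,"az": 0,"fingers": 1}]'

```text
time: 8.65
position: [0.6341, 0.0065, 0.0869]
ee_rot: [3.142, -0.0, 0.23]
force: [-0.5, -0.5, -3.1]
finger_gap: 0.0146
```

Request:
move_arm --commands '[{"tx": 0.05,"ty": 0.012,"tz": 0,"ax": 0,"ay": 0,"az": 0,"fingers": 1},{"tx": 0.05,"ty": 0.012,"tz": 0,"ax": 0,"ay": 0,"az": 0,"fingers": 1},{"tx": 0,"ty": 0,"tz": 0,"ax": 0,"ay": 0,"az": 0,"fingers": 1}]'

```text
time: 8.9
position: [0.6349, 0.0066, 0.0868]
ee_rot: [3.141, 0.005, 0.23]
force: [-5.5, -2.4, 2.1]
finger_gap: 0.0147
```

Request:
move_arm --commands '[{"tx": 0.05,"ty": 0.012,"tz": 0,"ax": 0,"ay": 0,"az": 0,"fingers": 1},{"tx": 0.025,"ty": 0.006,"tz": 0,"ax": 0,"ay": 0,"az": 0,"fingers": 1},{"tx": 0,"ty": 0,"tz": 0,"ax": 0,"ay": 0,"az": 0,"fingers": 1}]'

```text
time: 9.15
position: [0.635, 0.0067, 0.0871]
ee_rot: [3.141, 0.01, 0.229]
force: [-12.8, -3.7, 8.0]
finger_gap: 0.0147
```

Run:
```python
from gap import *
from plant import telemetry
s=telemetry.sense();print(np.round(s["position"],4),np.degrees(s["ee_rot"]).round(2),s["finger_gap"],np.round(s["wrist_torque"],2),np.round(s["force"],2),loc(s["position"]))
c=snap("wrist","8");crop(snap("side","8"),250,130,130,130,6,'pics/d8.png')
```

```text
[0.635  0.0067 0.0871] [179.98   0.59  13.13] 0.014714593936330522 [-0.59  2.23  0.12] [-12.79  -3.71   8.02] [-23.3   2.7]
```

View pics/wrist8.png

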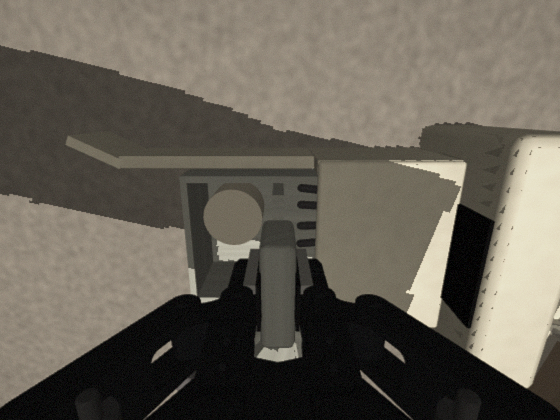

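View pics/d8.png

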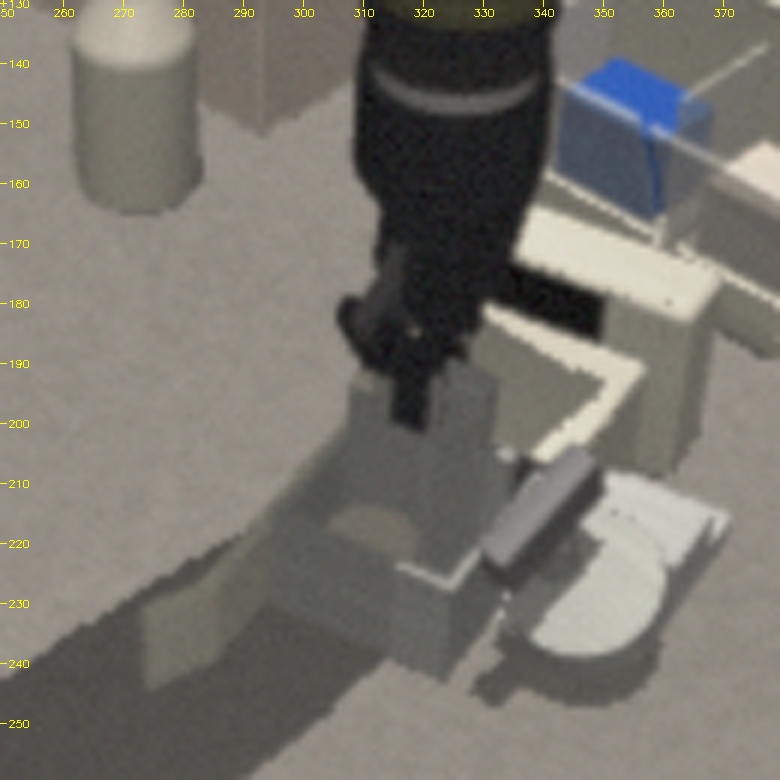

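Request:
move_arm --commands '[{"tx": -0.05,"ty": -0.012,"tz": 0,"ax": 0,"ay": 0,"az": 0,"fingers": 1},{"tx": 0,"ty": 0,"tz": 0,"ax": 0,"ay": 0,"az": 0,"fingers": 1}]'

```text
time: 9.42
position: [0.635, 0.0067, 0.087]
ee_rot: [3.141, 0.006, 0.229]
force: [-9.5, -3.2, 3.9]
finger_gap: 0.0147
```

Request:
move_arm --commands '[{"tx": 0,"ty": 0,"tz": 0,"ax": 0,"ay": 0,"az": 0,"fingers": -1},{"tx": 0,"ty": 0,"tz": 0,"ax": 0,"ay": 0,"az": 0,"fingers": -1},{"tx": 0,"ty": 0,"tz": 0,"ax": 0,"ay": 0,"az": 0,"fingers": -1},{"tx": 0,"ty": 0,"tz": 0,"ax": 0,"ay": 0,"az": 0,"fingers": -1},{"tx": 0,"ty": 0,"tz": 0,"ax": 0,"ay": 0,"az": 0,"fingers": -1},{"tx": 0,"ty": 0,"tz": 0.4,"ax": 0,"ay": 0,"az": 0,"fingers": -1},{"tx": 0,"ty": 0,"tz": 0.7,"ax": 0,"ay": 0,"az": 0,"fingers": -1},{"tx": 0,"ty": 0,"tz": 0.8,"ax": 0,"ay": 0,"az": 0,"fingers": -1},{"tx": 0,"ty": 0,"tz": 0.8,"ax": 0,"ay": 0,"az": 0,"fingers": -1},{"tx": 0,"ty": 0,"tz": 0.5,"ax": 0,"ay": 0,"az": 0,"fingers": -1},{"tx": 0,"ty": 0,"tz": 0,"ax": 0,"ay": 0,"az": 0,"fingers": -1}]'

```text
time: 10.33
position: [0.642, 0.0077, 0.2209]
ee_rot: [3.139, -0.01, 0.23]
force: [0.2, -0.5, 0.4]
finger_gap: 0.0855
```

Run:
```python
from gap import *
from plant import telemetry
s=telemetry.sense();print(np.round(s["position"],4),np.degrees(s["ee_rot"]).round(2),s["finger_gap"],np.round(s["force"],2),np.round(s["q"],2))
c=snap("wrist","9");crop(snap("side","9"),300,150,85,100,8,'pics/d9.png');crop(snap("scene","9"),230,215,80,80,8,'pics/s9.png')
```

```text
[0.642  0.0077 0.2209] [179.87  -0.59  13.17] 0.08547079662206968 [ 0.2  -0.46  0.38] [0.01 0.46 0.14 1.24 0.   1.35]
```

View pics/wrist9.png

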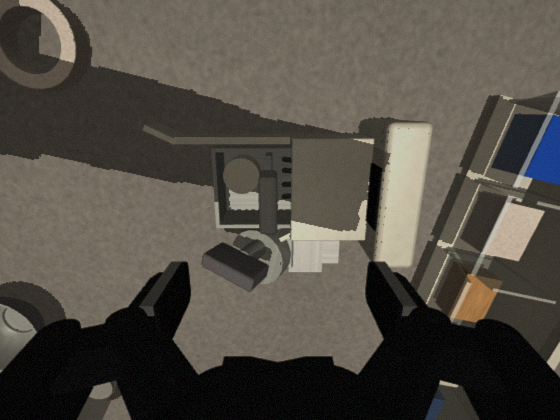

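View pics/d9.png

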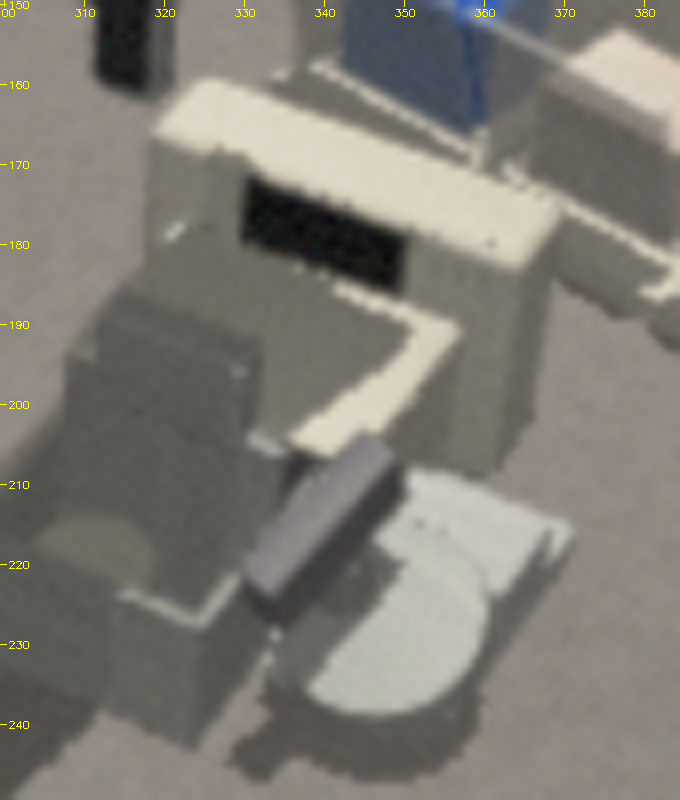

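View pics/s9.png

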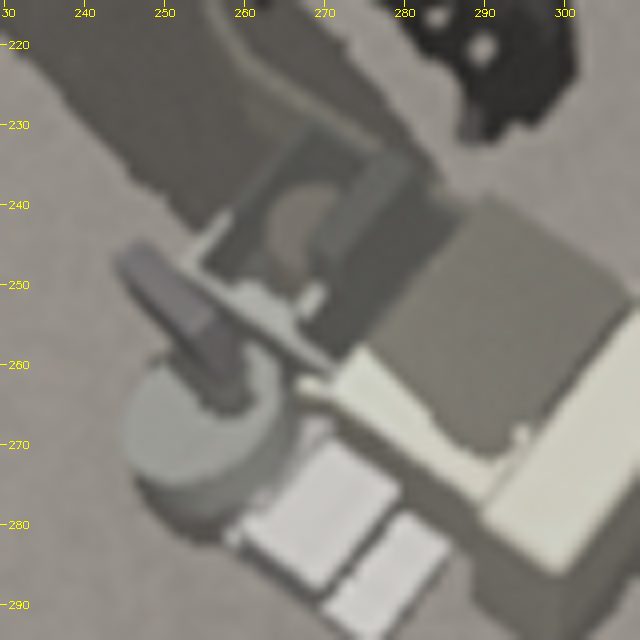

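Run:
```python
from gap import *
crop(load('wrist9'),190,220,110,80,7,'pics/w9.png')
```

```text
(no output)
```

View pics/w9.png

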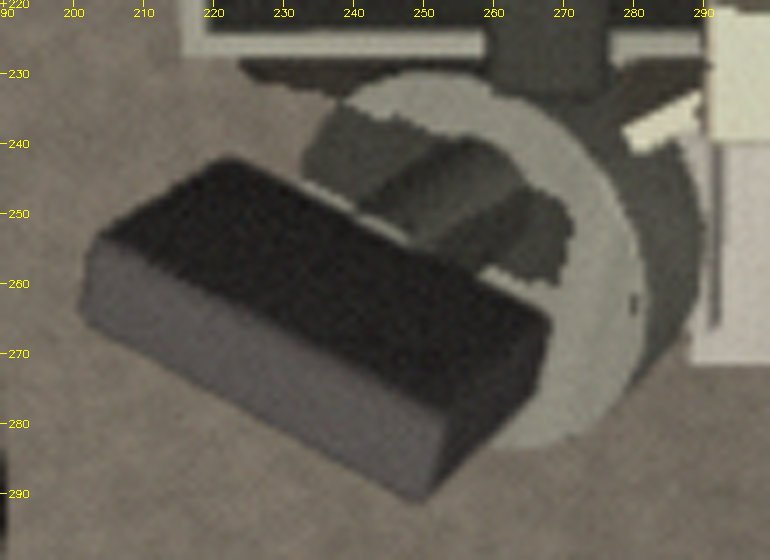

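```bash
cat > knob.py <<'E'
from gap import *
def KR(phi,yaw=.2285,t=27): return (Rn.from_euler('z',yaw)*Rn.from_euler('y',-t,degrees=True)*Rn.from_euler('z',-phi)).as_matrix()
if __name__=='__main__':
    w,b,a=load('wrist9'),load('side9'),load('scene9')
    X,Y,Z=.03,.008,.017
    O=[(w,(-X,Y,Z),(203,254)),(w,(X,Y,Z),(253,278)),(w,(-X,-Y,Z),(201.5,265)),(w,(X,-Y,Z),(249.5,291)),(w,(-X,Y,-Z),(222.5,242)),(w,(X,Y,-Z),(268,265)),
    (b,(X,Y,Z),(347,203.5)),(b,(X,-Y,Z),(350.1,207)),(b,(-X,-Y,Z),(333.5,224.1)),(b,(-X,Y,Z),(330.1,220.8)),
    (a,(-X,Y,Z),(248,244.5)),(a,(-X,-Y,Z),(243.9,247.2)),(a,(X,Y,Z),(256.4,253.5)),(a,(X,-Y,Z),(253,256.4)),(a,(X,Y,-Z),(260.1,263.9)),(a,(X,-Y,-Z),(255.5,265.8))]
    def run(O,free):
        def f(p):
            R=KR(p[3],t=p[4] if free else 27); return np.concatenate([proj(c,p[:3]+R@np.array(P))[0]-uv for c,P,uv in O])
        r=least_squares(f,[.62,-.07,.09,.1]+([27.] if free else []),loss='soft_l1')
        print(np.round(r.x,4),'rms',np.sqrt(np.mean(r.fun**2)),loc(r.x[:3]));print(np.round(r.fun.reshape(-1,2),1).tolist());return r.x
    run(O,0);run(O,1);run(O[:6],0);run(O[6:],0)
E
python3 knob.py
```

```text
[ 0.6188 -0.0722  0.086   0.2544] rms 1.3406780546968675 [-57.  -70.5]
[[-0.6, -1.0], [0.3, 2.3], [-1.0, 1.1], [0.6, 2.7], [0.5, -1.6], [2.4, -0.6], [-2.2, 0.2], [-0.2, 0.5], [-0.2, 1.8], [-1.8, 1.2], [-1.0, -0.0], [-1.0, 0.6], [0.4, 0.4], [-0.4, 1.0], [1.1, -3.0], [1.6, -1.5]]
[ 0.6188 -0.0722  0.0859  0.2614 26.3071] rms 1.3257030006542039 [-57.1 -70.5]
[[-0.6, -1.0], [0.6, 2.4], [-1.2, 1.1], [0.8, 2.7], [0.2, -1.6], [2.4, -0.6], [-2.0, 0.3], [-0.1, 0.6], [-0.3, 1.7], [-1.9, 1.0], [-1.0, -0.1], [-1.0, 0.5], [0.4, 0.6], [-0.4, 1.1], [1.1, -2.8], [1.5, -1.4]]
[ 0.618  -0.0795  0.0722  0.2314] rms 0.7405510746850636 [-59.4 -77.4]
[[0.4, -0.4], [-1.1, 0.4], [0.2, 1.2], [-0.4, 0.4], [0.4, -0.4], [0.3, -1.6]]
[ 0.6208 -0.0733  0.0886  0.328 ] rms 0.918620079673324 [-55.3 -72. ]
[[-0.3, -0.4], [1.4, 0.2], [-0.1, 0.5], [-1.3, -0.5], [-0.3, -0.1], [-0.5, 0.3], [-0.1, 1.3], [-1.1, 1.7], [0.7, -2.0], [1.0, -0.7]]
```

```bash
cat > go.py <<'E'
from knob import *
from plant import telemetry
def go(kn,phi,back,n):
    s=telemetry.sense();R0=Rn.from_euler('xyz',s["ee_rot"]);K=KR(phi)
    zt=-K[:,2];xt=K[:,1];RT=np.c_[xt,np.cross(zt,xt),zt]
    P=np.array(kn)+(.0187-back)*zt
    rv=np.degrees((Rn.from_matrix(RT)*R0.inv()).as_rotvec())
    d=P-s["position"]
    print('target',np.round(P,4),'zt',np.round(zt,3),'d mm',np.round(d*1e3,1),'rot deg',np.round(rv,2),'\nper row t',np.round(d/.04/n,3),'a',np.round(rv/6/n,3),'gap',s["finger_gap"],'q',np.round(s["q"],2),'F',np.round(s["force"],1))
E
python3 -c "
from go import *
go([.619,-.0715,.089],.25,.09,16)"
```

```text
target [ 0.5875 -0.0788  0.1525] zt [ 0.442  0.103 -0.891] d mm [-51.1 -86.5 -61.9] rot deg [-12.13 -26.38  74.12] 
per row t [-0.08  -0.135 -0.097] a [-0.126 -0.275  0.772] gap 0.08540529210233673 q [0.01 0.46 0.13 1.24 0.   1.35] F [-0.2  0.7  0.3]
```

Request:
move_arm --commands '[{"tx": -0.08,"ty": -0.135,"tz": 0,"ax": -0.126,"ay": -0.275,"az": 0.772,"fingers": 0},{"tx": -0.08,"ty": -0.135,"tz": 0,"ax": -0.126,"ay": -0.275,"az": 0.772,"fingers": 0},{"tx": -0.08,"ty": -0.135,"tz": 0,"ax": -0.126,"ay": -0.275,"az": 0.772,"fingers": 0},{"tx": -0.08,"ty": -0.135,"tz": 0,"ax": -0.126,"ay": -0.275,"az": 0.772,"fingers": 0},{"tx": -0.08,"ty": -0.135,"tz": 0,"ax": -0.126,"ay": -0.275,"az": 0.772,"fingers": 0},{"tx": -0.08,"ty": -0.135,"tz": 0,"ax": -0.126,"ay": -0.275,"az": 0.772,"fingers": 0},{"tx": -0.08,"ty": -0.135,"tz": 0,"ax": -0.126,"ay": -0.275,"az": 0.772,"fingers": 0},{"tx": -0.08,"ty": -0.135,"tz": 0,"ax": -0.126,"ay": -0.275,"az": 0.772,"fingers": 0},{"tx": -0.08,"ty": -0.135,"tz": 0,"ax": -0.126,"ay": -0.275,"az": 0.772,"fingers": 0},{"tx": -0.08,"ty": -0.135,"tz": 0,"ax": -0.126,"ay": -0.275,"az": 0.772,"fingers": 0},{"tx": -0.08,"ty": -0.135,"tz": 0,"ax": -0.126,"ay": -0.275,"az": 0.772,"fingers": 0},{"tx": -0.08,"ty": -0.135,"tz": 0,"ax": -0.126,"ay": -0.275,"az": 0.772,"fingers": 0}]'

```text
time: 11.48
position: [0.5985, -0.0571, 0.2126]
ee_rot: [2.808, -0.145, 1.24]
force: [0.3, 0.2, 0.3]
finger_gap: 0.0424
```

Request:
move_arm --commands '[{"tx": -0.08,"ty": -0.135,"tz": -0.25,"ax": -0.126,"ay": -0.275,"az": 0.772,"fingers": 0},{"tx": -0.08,"ty": -0.135,"tz": -0.35,"ax": -0.126,"ay": -0.275,"az": 0.772,"fingers": 0},{"tx": -0.08,"ty": -0.135,"tz": -0.35,"ax": -0.126,"ay": -0.275,"az": 0.772,"fingers": 0},{"tx": -0.08,"ty": -0.135,"tz": -0.35,"ax": -0.126,"ay": -0.275,"az": 0.772,"fingers": 0},{"tx": 0,"ty": 0,"tz": -0.2,"ax": 0,"ay": 0,"az": 0,"fingers": 0},{"tx": 0,"ty": 0,"tz": 0,"ax": 0,"ay": 0,"az": 0,"fingers": 0}]'

```text
time: 11.98
position: [0.5839, -0.0786, 0.1506]
ee_rot: [2.691, -0.116, 1.571]
force: [0.4, 0.9, 0.1]
finger_gap: 0.0428
```

```bash
python3 -c "
from go import *
go([.619,-.0715,.089],.25,.09,1)
snap('wrist','10');crop(snap('side','10'),290,110,95,130,6,'pics/d10.png');crop(snap('scene','10'),210,190,110,110,6,'pics/s10.png')"
```

```text
target [ 0.5875 -0.0788  0.1525] zt [ 0.442  0.103 -0.891] d mm [ 3.5 -0.3  2. ] rot deg [-0.19 -0.48  0.19] 
per row t [ 0.089 -0.006  0.049] a [-0.032 -0.079  0.032] gap 0.04279746882324703 q [-0.25  0.17 -0.62  0.37  0.21 -0.18] F [0.4 0.9 0.1]
```

View pics/wrist10.png

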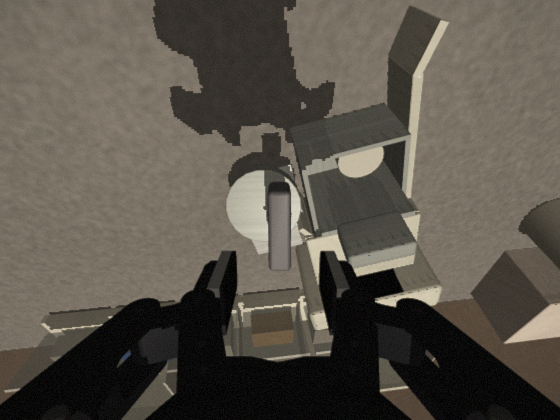

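View pics/d10.png

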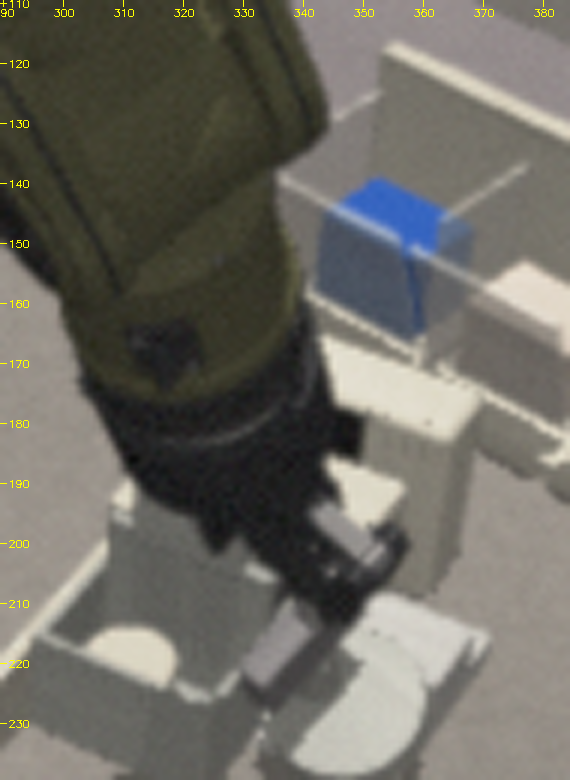

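View pics/s10.png

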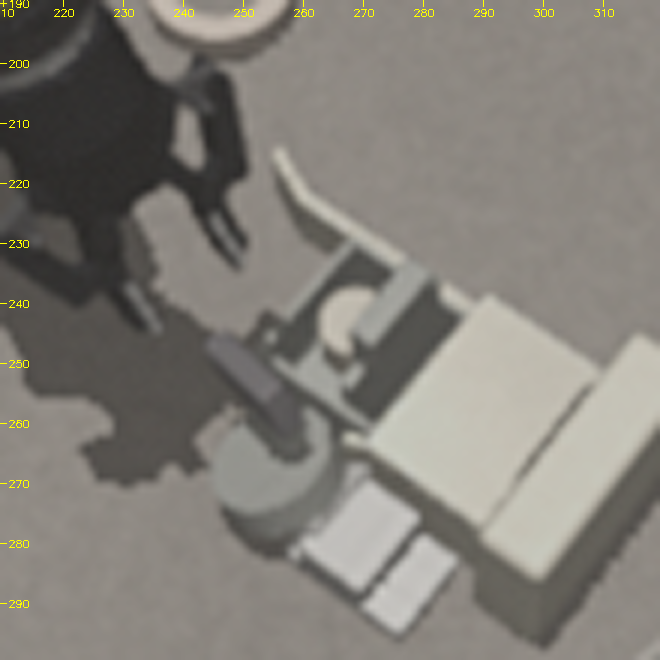

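```bash
python3 -c "
from gap import *
crop(load('wrist10'),220,150,90,130,6,'pics/w10.png')"
```

```text
(no output)
```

View pics/w10.png

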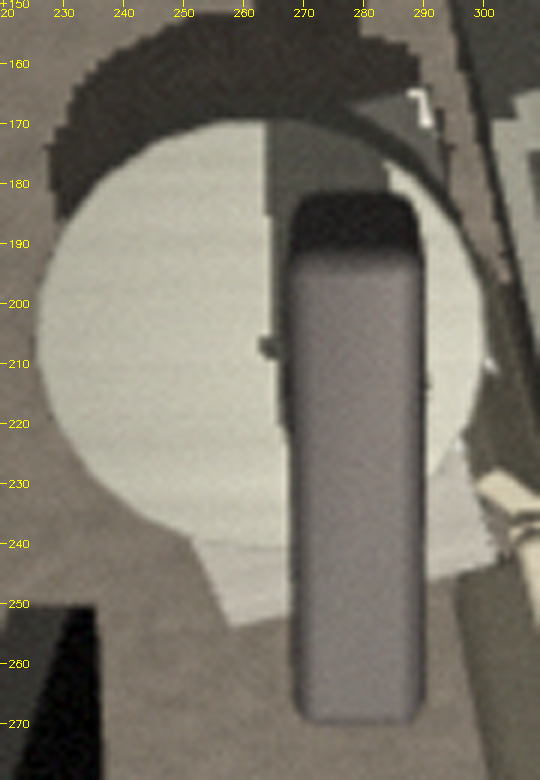

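Run:
```python
from knob import *
w=load('wrist10');b,a=load('side9'),load('scene9')
X,Y,Z=.03,.008,.017
O=[(w,(-X,-Y,Z),(268.3,192)),(w,(-X,Y,Z),(289.8,192)),(w,(X,-Y,Z),(268.3,270)),(w,(X,Y,Z),(290.5,270)),(w,(-X,-Y,-Z),(269.5,181.5)),(w,(-X,Y,-Z),(288.5,181.5))]
O2=[(b,(X,Y,Z),(347,203.5)),(b,(X,-Y,Z),(350.1,207)),(b,(-X,-Y,Z),(333.5,224.1)),(b,(-X,Y,Z),(330.1,220.8)),
    (a,(-X,Y,Z),(248,244.5)),(a,(-X,-Y,Z),(243.9,247.2)),(a,(X,Y,Z),(256.4,253.5)),(a,(X,-Y,Z),(253,256.4))]
ang=np.linspace(0,2*np.pi,181)
D=np.c_[.034*np.cos(ang),-.014+.034*np.sin(ang),0*ang-.058+.012]
def f(p,O):
    R=KR(p[3]);r=[proj(c,p[:3]+R@np.array(P))[0]-uv for c,P,uv in O]
    q=proj(w,p[:3]+D@R.T)
    r.append([q[:,0].min()-226,q[:,1].min()-169]);r.append([0,q[:,1].max()-240.3])
    return np.concatenate(r)
for o in (O,O+O2):
    r=least_squares(f,[.62,-.07,.09,.2],args=(o,),loss='soft_l1')
    print(np.round(r.x,4),loc(r.x[:3]),np.round(r.fun.reshape(-1,2),1).tolist())
```

```text
[ 0.6236 -0.0697  0.084   0.2556] [-51.8 -69.1] [[-0.7, -0.2], [1.0, -0.2], [0.1, -0.1], [-0.6, -0.1], [-0.6, -0.2], [0.5, -0.2], [0.3, 0.9], [0.0, 0.7]]
[ 0.6218 -0.0699  0.0858  0.258 ] [-53.5 -69. ] [[-0.8, -0.5], [1.2, -0.4], [-0.1, 0.5], [-0.6, 0.5], [-0.6, -0.6], [0.7, -0.5], [-2.1, -0.8], [-0.1, -0.5], [-0.2, 0.7], [-1.8, 0.1], [0.2, 0.3], [0.2, 0.8], [1.6, 0.8], [0.8, 1.3], [-0.2, 0.4], [0.0, 0.9]]
```

```bash
python3 -c "
from go import *
go([.621,-.0703,.087],.255,.002,8)"
```

```text
target [ 0.6284 -0.0686  0.0721] zt [ 0.442  0.103 -0.891] d mm [ 40.    9.9 -83.2] rot deg [ 0.07  0.05 -0.23] 
per row t [ 0.125  0.031 -0.26 ] a [ 0.001  0.001 -0.005] gap 0.04310421017788818 q [-0.25  0.16 -0.61  0.37  0.21 -0.18] F [ 0.8  0.4 -0.7]
```

Request:
move_arm --commands '[{"tx": 0.125,"ty": 0.031,"tz": -0.26,"ax": 0,"ay": 0,"az": 0,"fingers": 0},{"tx": 0.125,"ty": 0.031,"tz": -0.26,"ax": 0,"ay": 0,"az": 0,"fingers": 0},{"tx": 0.125,"ty": 0.031,"tz": -0.26,"ax": 0,"ay": 0,"az": 0,"fingers": 0},{"tx": 0.125,"ty": 0.031,"tz": -0.26,"ax": 0,"ay": 0,"az": 0,"fingers": 0},{"tx": 0.125,"ty": 0.031,"tz": -0.26,"ax": 0,"ay": 0,"az": 0,"fingers": 0},{"tx": 0.125,"ty": 0.031,"tz": -0.26,"ax": 0,"ay": 0,"az": 0,"fingers": 0},{"tx": 0.125,"ty": 0.031,"tz": -0.26,"ax": 0,"ay": 0,"az": 0,"fingers": 0},{"tx": 0.125,"ty": 0.031,"tz": -0.26,"ax": 0,"ay": 0,"az": 0,"fingers": 0},{"tx": 0,"ty": 0,"tz": 0,"ax": 0,"ay": 0,"az": 0,"fingers": 0},{"tx": 0,"ty": 0,"tz": 0,"ax": 0,"ay": 0,"az": 0,"fingers": 0}]'

```text
time: 12.97
position: [0.6283, -0.0683, 0.0721]
ee_rot: [2.683, -0.113, 1.576]
force: [-0.6, 0.9, -0.4]
finger_gap: 0.0426
```

```bash
python3 -c "
from go import *
go([.621,-.0703,.087],.255,.002,1)
snap('wrist','11');crop(snap('side','11'),290,130,95,110,6,'pics/d11.png')"
```

```text
target [ 0.6284 -0.0686  0.0721] zt [ 0.442  0.103 -0.891] d mm [ 0.  -0.3  0. ] rot deg [ 0.08  0.05 -0.3 ] 
per row t [ 0.001 -0.007  0.   ] a [ 0.013  0.008 -0.05 ] gap 0.04259670512762278 q [-0.21  0.33 -0.66  0.15  0.19 -0.14] F [-0.6  0.9 -0.4]
```

View pics/wrist11.png

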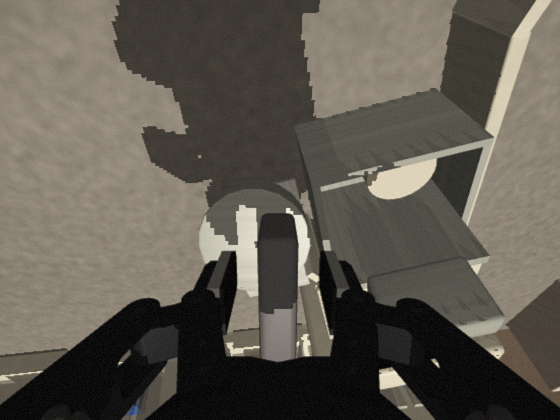

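View pics/d11.png

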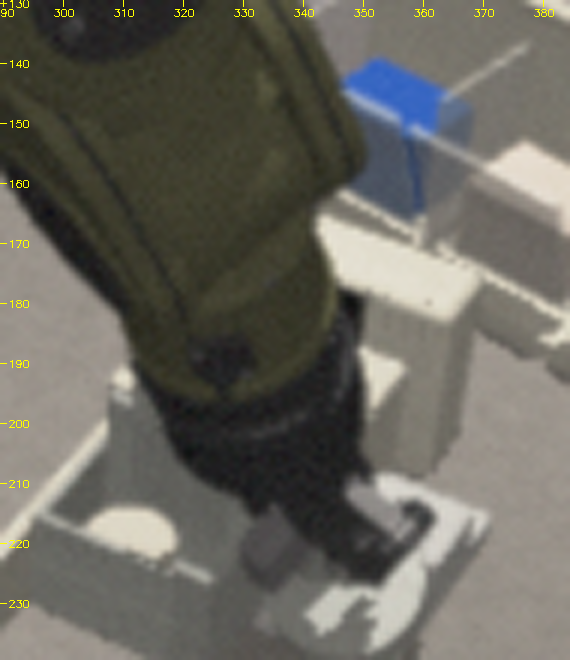

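Request:
move_arm --commands '[{"tx": 0,"ty": 0,"tz": 0,"ax": 0,"ay": 0,"az": 0,"fingers": 1},{"tx": 0,"ty": 0,"tz": 0,"ax": 0,"ay": 0,"az": 0,"fingers": 1},{"tx": 0,"ty": 0,"tz": 0,"ax": 0,"ay": 0,"az": 0,"fingers": 1},{"tx": 0,"ty": 0,"tz": 0,"ax": 0,"ay": 0,"az": 0,"fingers": 1},{"tx": 0,"ty": 0,"tz": 0,"ax": 0,"ay": 0,"az": 0,"fingers": 1},{"tx": 0,"ty": 0,"tz": 0,"ax": 0,"ay": 0,"az": 0,"fingers": 1}]' --squeeze 80

```text
time: 13.57
position: [0.6278, -0.0685, 0.0731]
ee_rot: [2.681, -0.114, 1.576]
force: [-3.1, 2.4, 6.1]
finger_gap: 0.0152
```

```bash
cat >> go.py <<'E'
def st():
    s=telemetry.sense();K=KR(0);R=Rn.from_euler('xyz',s["ee_rot"]).as_matrix()
    x=K.T@R[:,0]; phi=np.arctan2(x[0],x[1])
    ax=K[:,2]
    print('t',s["time"],'phi',round(phi,3),'tilt err',np.degrees(np.arccos(-R[:,2]@ax)).round(2),'Mz',round(float(np.dot(s["wrist_torque"],ax)),3),'M',np.round(s["wrist_torque"],2),'F',np.round(s["force"],1),'gap',round(s["finger_gap"],4),'pos',np.round(s["position"],4),'q6',np.round(s["q"],2))
E
python3 -c "
from go import *
st();print(KR(0)[:,2])"
```

```text
t 13.5667 phi 0.25 tilt err 0.15 Mz -0.009 M [0.25 0.44 0.17] F [-3.1  2.4  6.1] gap 0.0152 pos [ 0.6278 -0.0685  0.0731] q6 [-0.21  0.33 -0.66  0.15  0.19 -0.14]
[-0.44219005 -0.10283646  0.89100652]
```

Request:
move_arm --commands '[{"tx": 0,"ty": 0,"tz": 0,"ax": 0.221,"ay": 0.051,"az": -0.445,"fingers": 1},{"tx": 0,"ty": 0,"tz": 0,"ax": 0.221,"ay": 0.051,"az": -0.445,"fingers": 1},{"tx": 0,"ty": 0,"tz": 0,"ax": 0.221,"ay": 0.051,"az": -0.445,"fingers": 1},{"tx": 0,"ty": 0,"tz": 0,"ax": 0.221,"ay": 0.051,"az": -0.445,"fingers": 1},{"tx": 0,"ty": 0,"tz": 0,"ax": 0.221,"ay": 0.051,"az": -0.445,"fingers": 1},{"tx": 0,"ty": 0,"tz": 0,"ax": 0.221,"ay": 0.051,"az": -0.445,"fingers": 1},{"tx": 0,"ty": 0,"tz": 0,"ax": 0.221,"ay": 0.051,"az": -0.445,"fingers": 1}]'

```text
time: 14.15
position: [0.6277, -0.0689, 0.0731]
ee_rot: [2.746, -0.268, 1.235]
force: [-3.2, 0.4, 4.7]
finger_gap: 0.0152
```

```bash
python3 -c "
from go import *
st()"
```

```text
t 14.15 phi 0.618 tilt err 0.14 Mz 0.154 M [-0.09  0.6   0.2 ] F [-3.2  0.4  4.7] gap 0.0152 pos [ 0.6277 -0.0689  0.0731] q6 [-0.21  0.33 -0.66  0.15  0.19  0.23]
```

Request:
move_arm --commands '[{"tx": 0,"ty": 0,"tz": 0,"ax": 0.221,"ay": 0.051,"az": -0.445,"fingers": 1},{"tx": 0,"ty": 0,"tz": 0,"ax": 0.221,"ay": 0.051,"az": -0.445,"fingers": 1},{"tx": 0,"ty": 0,"tz": 0,"ax": 0.221,"ay": 0.051,"az": -0.445,"fingers": 1},{"tx": 0,"ty": 0,"tz": 0,"ax": 0.221,"ay": 0.051,"az": -0.445,"fingers": 1},{"tx": 0,"ty": 0,"tz": 0,"ax": 0.221,"ay": 0.051,"az": -0.445,"fingers": 1},{"tx": 0,"ty": 0,"tz": 0,"ax": 0.221,"ay": 0.051,"az": -0.445,"fingers": 1},{"tx": 0,"ty": 0,"tz": 0,"ax": 0.221,"ay": 0.051,"az": -0.445,"fingers": 1}]'

```text
time: 14.73
position: [0.6275, -0.0693, 0.0729]
ee_rot: [2.865, -0.389, 0.869]
force: [-3.4, -0.4, 5.8]
finger_gap: 0.0151
```

```bash
python3 -c "
from go import *
st()"
```

```text
t 14.7333 phi 0.985 tilt err 0.14 Mz 0.194 M [-0.22  0.59  0.18] F [-3.4 -0.4  5.8] gap 0.0151 pos [ 0.6275 -0.0693  0.0729] q6 [-0.21  0.32 -0.66  0.15  0.19  0.59]
```

Request:
move_arm --commands '[{"tx": 0,"ty": 0,"tz": 0,"ax": 0.11,"ay": 0.026,"az": -0.223,"fingers": 1},{"tx": 0,"ty": 0,"tz": 0,"ax": 0.11,"ay": 0.026,"az": -0.223,"fingers": 1},{"tx": 0,"ty": 0,"tz": 0,"ax": 0.11,"ay": 0.026,"az": -0.223,"fingers": 1},{"tx": 0,"ty": 0,"tz": 0,"ax": 0.11,"ay": 0.026,"az": -0.223,"fingers": 1},{"tx": 0,"ty": 0,"tz": 0,"ax": 0.11,"ay": 0.026,"az": -0.223,"fingers": 1}]'

```text
time: 15.15
position: [0.6274, -0.0694, 0.0729]
ee_rot: [2.919, -0.421, 0.732]
force: [-3.8, -0.8, 5.8]
finger_gap: 0.0153
```

```bash
python3 -c "
from go import *
st()"
```

```text
t 15.15 phi 1.114 tilt err 0.13 Mz 0.221 M [-0.3   0.63  0.17] F [-3.8 -0.8  5.8] gap 0.0153 pos [ 0.6274 -0.0694  0.0729] q6 [-0.21  0.32 -0.66  0.15  0.19  0.72]
```

Request:
move_arm --commands '[{"tx": 0,"ty": 0,"tz": 0,"ax": 0.11,"ay": 0.026,"az": -0.223,"fingers": 1},{"tx": 0,"ty": 0,"tz": 0,"ax": 0.11,"ay": 0.026,"az": -0.223,"fingers": 1},{"tx": 0,"ty": 0,"tz": 0,"ax": 0,"ay": 0,"az": 0,"fingers": 1}]'

```text
time: 15.4
position: [0.6274, -0.0694, 0.0728]
ee_rot: [2.941, -0.431, 0.677]
force: [-3.2, -0.5, 6.2]
finger_gap: 0.0154
```

```bash
python3 -c "
from go import *
st()"
```

```text
t 15.4 phi 1.166 tilt err 0.13 Mz 0.203 M [-0.37  0.68  0.13] F [-3.2 -0.5  6.2] gap 0.0154 pos [ 0.6274 -0.0694  0.0728] q6 [-0.21  0.32 -0.66  0.15  0.19  0.77]
```

Request:
move_arm --commands '[{"tx": 0,"ty": 0,"tz": 0,"ax": 0.11,"ay": 0.026,"az": -0.223,"fingers": 1},{"tx": 0,"ty": 0,"tz": 0,"ax": 0.11,"ay": 0.026,"az": -0.223,"fingers": 1},{"tx": 0,"ty": 0,"tz": 0,"ax": 0,"ay": 0,"az": 0,"fingers": 1}]'

```text
time: 15.65
position: [0.6273, -0.0696, 0.0728]
ee_rot: [2.964, -0.44, 0.623]
force: [-4.3, -0.4, 5.3]
finger_gap: 0.0153
```

```bash
python3 -c "
from go import *
st();snap('wrist','12')"
```

```text
t 15.65 phi 1.216 tilt err 0.15 Mz 1.161 M [-0.9   0.69  0.94] F [-4.3 -0.4  5.3] gap 0.0153 pos [ 0.6273 -0.0696  0.0728] q6 [-0.21  0.32 -0.66  0.15  0.19  0.82]
```

View pics/wrist12.png

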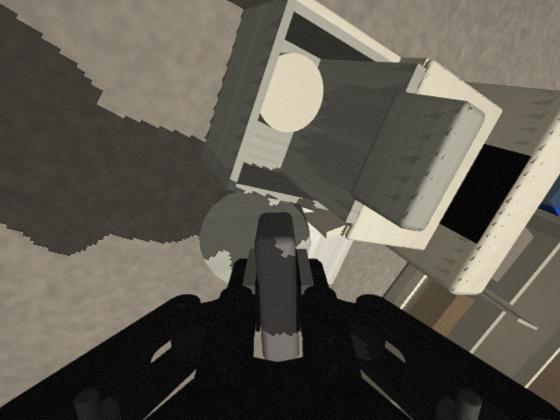

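Request:
move_arm --commands '[{"tx": 0,"ty": 0,"tz": 0,"ax": -0.037,"ay": -0.009,"az": 0.074,"fingers": 1},{"tx": 0,"ty": 0,"tz": 0,"ax": 0,"ay": 0,"az": 0,"fingers": 1}]'

```text
time: 15.87
position: [0.6273, -0.0695, 0.0728]
ee_rot: [2.96, -0.439, 0.632]
force: [-3.9, -1.3, 5.7]
finger_gap: 0.0153
```

```bash
python3 -c "
from go import *
st()"
```

```text
t 15.8667 phi 1.207 tilt err 0.15 Mz 0.989 M [-0.75  0.66  0.81] F [-3.9 -1.3  5.7] gap 0.0153 pos [ 0.6273 -0.0695  0.0728] q6 [-0.21  0.32 -0.66  0.15  0.19  0.81]
```

Request:
move_arm --commands '[{"tx": 0,"ty": 0,"tz": 0,"ax": -0.074,"ay": -0.017,"az": 0.149,"fingers": 1},{"tx": 0,"ty": 0,"tz": 0,"ax": 0,"ay": 0,"az": 0,"fingers": 1}]'

```text
time: 16.03
position: [0.6274, -0.0695, 0.0728]
ee_rot: [2.952, -0.436, 0.651]
force: [-3.9, -0.8, 4.7]
finger_gap: 0.0154
```

```bash
python3 -c "
from go import *
st()"
```

```text
t 16.0333 phi 1.19 tilt err 0.14 Mz 0.565 M [-0.58  0.61  0.42] F [-3.9 -0.8  4.7] gap 0.0154 pos [ 0.6274 -0.0695  0.0728] q6 [-0.21  0.32 -0.66  0.15  0.19  0.8 ]
```

Release, then back off along the axis.

Request:
move_arm --commands '[{"tx": 0,"ty": 0,"tz": 0,"ax": 0,"ay": 0,"az": 0,"fingers": 0},{"tx": 0,"ty": 0,"tz": 0,"ax": 0,"ay": 0,"az": 0,"fingers": 0},{"tx": 0,"ty": 0,"tz": 0,"ax": 0,"ay": 0,"az": 0,"fingers": 0},{"tx": 0,"ty": 0,"tz": 0,"ax": 0,"ay": 0,"az": 0,"fingers": 0},{"tx": -0.06,"ty": -0.015,"tz": 0.13,"ax": 0,"ay": 0,"az": 0,"fingers": 0},{"tx": -0.18,"ty": -0.04,"tz": 0.36,"ax": 0,"ay": 0,"az": 0,"fingers": 0},{"tx": -0.25,"ty": -0.06,"tz": 0.5,"ax": 0,"ay": 0,"az": 0,"fingers": 0},{"tx": -0.25,"ty": -0.06,"tz": 0.5,"ax": 0,"ay": 0,"az": 0,"fingers": 0},{"tx": -0.25,"ty": -0.06,"tz": 0.5,"ax": 0,"ay": 0,"az": 0,"fingers": 0},{"tx": -0.2,"ty": -0.06,"tz": 0.5,"ax": 0,"ay": 0,"az": 0,"fingers": 0},{"tx": 0,"ty": 0,"tz": 0,"ax": 0,"ay": 0,"az": 0,"fingers": 0}]'

```text
time: 16.95
position: [0.5812, -0.0816, 0.1762]
ee_rot: [2.949, -0.44, 0.651]
force: [0.7, 0.4, 0.1]
finger_gap: 0.0427
```

```bash
python3 -c "
from go import *
st()
snap('wrist','13');crop(snap('side','13'),250,130,130,130,6,'pics/d13.png');crop(snap('scene','13'),220,190,110,110,6,'pics/s13.png')"
```

```text
t 16.95 phi 1.191 tilt err 0.45 Mz -0.008 M [-0.14  0.38 -0.03] F [0.7 0.4 0.1] gap 0.0427 pos [ 0.5812 -0.0816  0.1762] q6 [-0.25  0.13 -0.6   0.41  0.21  0.76]
```

View pics/wrist13.png

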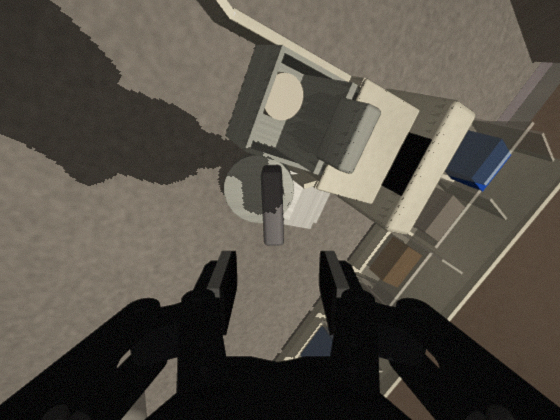

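View pics/d13.png

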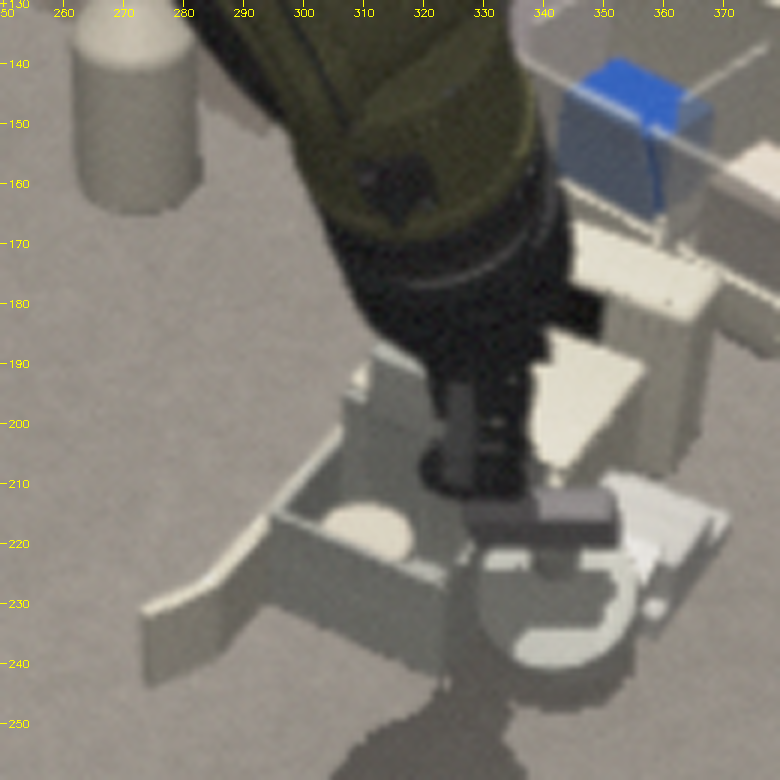

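View pics/s13.png

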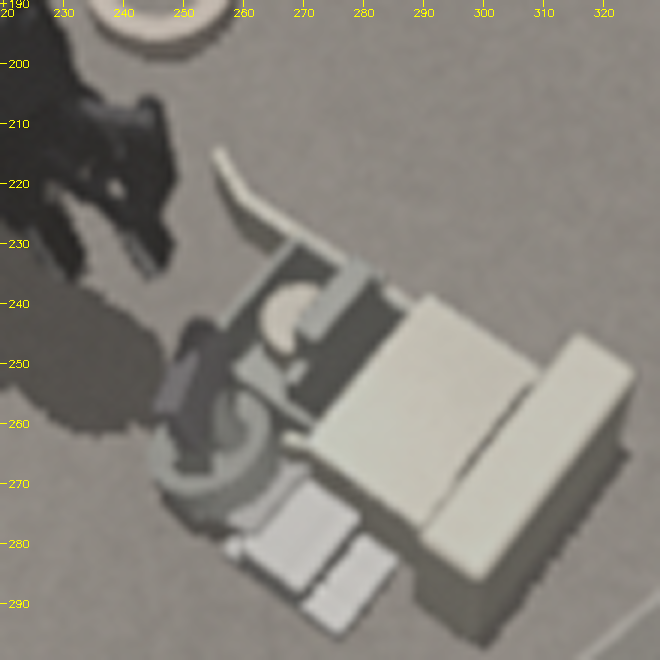

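```bash
python3 -c "
from gap import *
crop(load('wrist13'),200,10,220,240,3,'pics/w13.png')
a=np.load('fit0.npz')
"
```

```text
(no output)
```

View pics/w13.png

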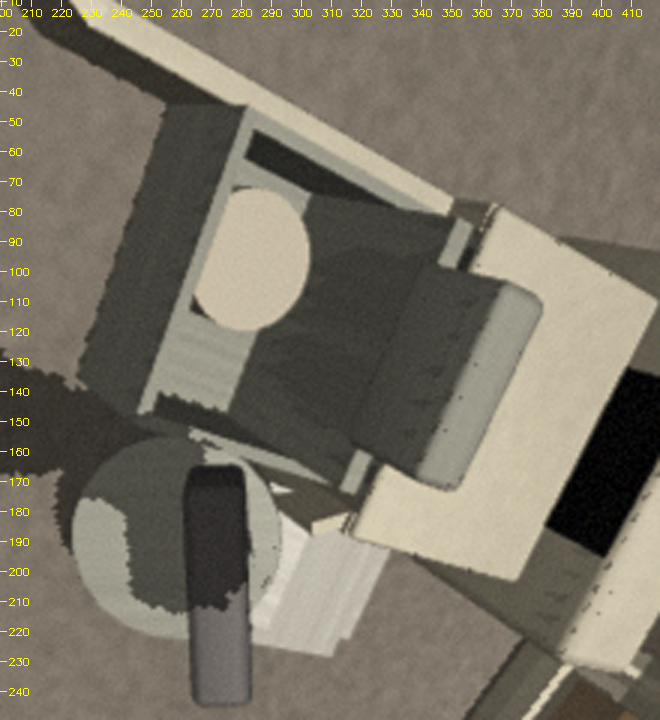

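```bash
python3 -c "
from go import *
w=load('wrist13')
for n,uv,z in [('tailL',(281.5,45),.055),('tailR',(247,147),.055),('roofML',(365.5,78),.067),('roofMR',(316.5,187),.067),('bend',(225,12),.045)]: print(n,loc(onz(w,uv,z)))
b=load('side13')
for n,uv,z in [('tailL',(294.5,215),.055),('roofML9',(308.2,193.2),.067)]: print(n,loc(onz(b,uv,z)))
X,Y,Z=.03,.008,.017
O=[((-X,-Y,Z),(261.5,173)),((-X,Y,Z),(281.5,172)),((X,-Y,Z),(264,245)),((X,Y,Z),(283.5,244.5))]
r=least_squares(lambda p:np.concatenate([proj(w,np.array([.621,-.0703,p[1]])+KR(p[0])@np.array(P))[0]-uv for P,uv in O]),[1.1,.087]);print(r.x,r.fun)
st()
"
```

```text
tailL [-81.5  45.2]
tailR [-79.6 -36.1]
roofML [-3.7 52.5]
roofMR [ -3.8 -50.5]
bend [-125.7   47.8]
tailL [-81.5  43. ]
roofML9 [-2.5 49.3]
[1.16707754 0.08576282] [-0.64228974 -1.14899816  0.83536642 -0.71207198  0.02833184  0.35116098
  0.38877697  0.34566742]
t 17.1 phi 1.192 tilt err 0.07 Mz 0.026 M [-0.14  0.46  0.01] F [-0.4 -0.1 -0.4] gap 0.0426 pos [ 0.5798 -0.0807  0.1713] q6 [-0.25  0.13 -0.6   0.41  0.21  0.76]
```

View pics/scene13.png

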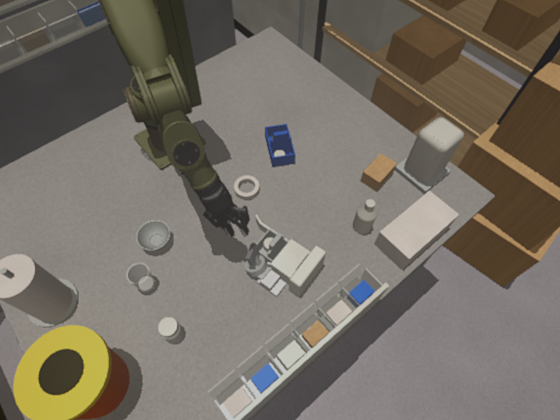

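All the bystanders are at their starting pixels: tape roll (246,187), bowl (153,237), beaker (140,277), jar (168,328), bottle (366,217), carton (379,171) and blue tray (280,145). The arm is clear of everything, so I'm handing in.

```bash
python3 -c "
from plant import ticket
print(ticket.sign_off())"
```

```text
the job is handed in; nothing more can be done
None
```

The steel tray is docked, the clamp is tight, and I handed the job in at about 17 s of the 61 s allowed.

**What I did:** I gripped the tray by its handle and carried it level to the bay. I set it down in front of the mouth beside the fence and slid it in until the nose met the back stop, which pushed back with about 13 N. I then gripped the knob along its axis, turned it clockwise until the torque rose sharply, eased off, let go and backed away.

**Last checks:**
- **Tray:** it lies against the fence. Its tail is 76–79 mm outside the mouth by camera, against 80 mm nominal, so it is fully home within measuring error.
- **Clamp:** the knob stayed at about 1.17 rad after release, with the disc on the tray's side.
- **Surroundings:** the other things, including the blue tray, look unmoved, and the robot touches nothing.

**What disagreed:**
- **Knob torque:** it briefly read about 1.16 N m, slightly over the 0.4–1 N m you gave. I eased it to about 0.57 N m before letting go.
- **Dock and knob position:** estimates from different views differed by a few millimetres, up to about 8 mm sideways and 17 mm in height for the knob in the worst single view. It did not affect the grip on the knob or the fit in the bay.

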